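Seat a snap ring on a pulley shaft with ring pliers

ROBOT

A 6-joint arm with a two-finger parallel gripper is mounted at the origin on the work surface. World frame = base frame: x ahead of the robot, y to its left, z up, the work surface at z = 0. Lengths are in mm, angles in rad, forces in N, time in s.
With the tool pointing down it reaches from about 350 to 775 mm from the base axis. Payload 7.3 kg.
Tool frame: the origin (TCP) lies on the mounting face of the last link; the fingertips stand 178 mm ahead of it and the grasp point (between the pads) lies 159 mm ahead of it (bot.grip_point_offset is the distance from the TCP to the grasp point, in mm); x points along the fingers, y is the direction in which the jaws open and shut, and the axes are right-handed (so a half turn about x gives the same grasp; the last joint's range is limited). The gripper opens to 92 mm and grips with 3 to 60 N. Pads are 19 mm wide; open, the fingers measure 130 mm over their backs; the gripper's body (75 mm by 190 mm) begins 47 mm behind the grasp point.
Start: joints at [1.071, 0.342, 1.524, -0, 1.275, -0.146], TCP at [181.873, 492.494, 404.741] pointing down, gripper open.
Joint ranges: [-2.53, 2.53], [-0.77, 2.02], [0.04, 2.7], [-1, 4.14], [0.28, 2.66], [-3.11, 3.11]. Speed limits (rad/s): [2.57, 2.57, 3.14, 3.14, 3.14, 3.14].

INTERFACE

Orientations are given as [roll, pitch, yaw] about the fixed x, y, z axes, in that order (R = Rz(yaw) Ry(pitch) Rx(roll)).
In Python, from plant import bot gives the robot as it stands.
- The arm moves only by the tool arm_command, never from a script. Its argument "moves" is a list of rows, each a list of 5 numbers: the shift along the tool's x, y, z in cm, then the turn about the tool's x in degrees, then the opening, from 0 (shut) to 1 (fully open). A call has 1 to 10 rows; each row is the pose to reach, as a shift and turn from the pose measured when the call began, along the tool's axes at that moment; what a row does not reach only later rows make up. A row lasts 1/10 s, in which the tool goes at most 50 mm and 8.59 degrees, less where a joint would pass 70% of its speed; a pose out of reach is approached as far as the arm can. A call with a gripper value outside its range is refused whole. The fingers move at their own pace and stop on an object; the grip force is fixed at half the most. Time passes only in rows, so rows that repeat a pose let the fingers close. It gives the time, the measured TCP pose, the force and the opening at its end, in the units of the state.
- bot.get_obs(): the state, without advancing time (a new reading comes with each control period).
- bot.capture(name): name is "scene" or "top"; returns a dict with "frame" (384x512x3 uint8, blue, green, red), "K" (3x3 intrinsics, pixels), "origin" and "orientation" of the camera in the world. Camera axes: x right, y down, z forward; pixel columns grow to the right and rows downward; lengths in mm; the calibration is good to about 2 mm. A picture is of the moment at which its call begins. There is no depth.
- bot.close_job(): hands the job in, once; it reports no verdict.
The state is a dict: "time": time; "joint_positions": joint angles; "dq": joint speeds; "tau": joint torques, N m; "tool_pos": TCP position; "tcp_rot": TCP orientation; "contact_force": force on the tool from outside, world axes, zero at the start; "moment": the same for the moment, N m; "grip_width": finger opening in mm.
Only numpy, scipy, OpenCV 4.12 (cv2) and the standard library are available. Lean on these libraries where they do the work, as an engineer would, in place of code of your own. Each camera call takes 0.05 s, during which the arm holds its last target.

TASK

Refit the snap ring on the belt drive: take the ring pliers from their rack, put their pins into the ring's two eyes, spread the ring and bring it down over the shaft end until the open ring rests all round on the brass shim, pressing only lightly, then let it close into the groove. Put the pliers back in the notches of their rack, upright, and leave the other things on the bench as they are.

Things in the scene. Friction and masses are not known exactly. Their poses are not given: they have to be found in the camera images.
- shaft_end (a point): Centre of the flat top of the upright steel shaft, 102 mm above the bench. The end is a cone (42 mm wide at the top, 50 mm at 4 mm below), then a 50 mm wide collar 6 mm tall, and from 10 mm below this point the groove, 44 mm wide, down to a brass shim (57 mm wide). How far the shim stands up is not measured: its flat top is 16.5 to 22.5 mm below this point.
- drive: The belt drive: grey gear housing 110 x 100 mm on a 130 x 120 mm foot, fixed to the bench, with an aluminium pulley (84 mm wide, its top 70 mm above the bench), the shim and the upright shaft on it. Origin: under its centre, on the bench, on the shaft's axis. z is up. About 5 N of felt contact seats the ring; beyond some 10 N of push it is being forced.
- ring: The dark steel snap ring, loose, lying level on the cone of the shaft end. Closed it is 46 mm wide inside, 58 mm outside, 5 mm thick, and springy. Origin at its centre, half-way up its thickness, carried by its back; x points from the back to the open side with the eyes, z up.
- ring_mid (a point): Centre of the closed ring, half-way up its thickness, carried by the ring's back (the back is 26 mm along -x). Seated, it is 2.5 mm above the shim's top. As the ring is spread its inside grows but its back stays put, so the middle of the opening shifts about 3.5 mm along +x from this point: draw the ring 3 to 4 mm along -x, or its back catches on the collar.
- eye_l (a point): Centre of the eye on the ring's +y side: an upright hole 9 mm wide through a lug 15 mm wide and 5 mm thick; half-way up. The eyes are 29 mm ahead of ring_mid along x and 31 mm apart when the ring is closed; it passes over the 50 mm collar when they are about 48 to 52 mm apart (6 N on each eye).
- eye_r (a point): Centre of the eye on the ring's -y side, as eye_l.
- pliers: Ring pliers, loose, 0.17 kg, standing pins down in the rack, hung by their cross pin (68 mm along x). Squeezing the two black cross bars together spreads the two pins; a spring brings them back (8 N per bar at the start of the squeeze, about 19 N with the ring spread). Origin midway between the pin ends at rest; z up along the pliers, y from one pin to the other.
- pliers_grip (a point): Midway between the two black rubber cross bars, 130 mm above the pin ends. Bars 14 mm thick, 34 mm long along x; 62 mm over both at rest along y. Squeezing them from 62 to 39 mm takes the pins from 31 to 57 mm apart, to a stop. 60 mm (pins 33 mm) holds the pliers for lifting; when letting the ring close keep about 57 mm (pins 36 mm, still loose in the closed eyes) or they slip.
- pliers_pivot (a point): Centre of the pliers' pivot and cross pin, 70 mm above the pin ends.
- pin_l (a point): End of the pin on the pliers' +y side (it moves as the bars are squeezed). The pin is 5 mm thick, round-ended and stands 9 mm out of a collar 14 mm wide which is too big for the eye.
- pin_r (a point): End of the pin on the pliers' -y side, as pin_l.
- notch (a point): Where the pivot's centre lies when the pliers hang in the rack: a plywood foot 100 x 80 mm, fixed, with two steel posts whose tops are V notches 46 mm apart along its x; 92 mm above the bench. Its x axis is the line of the cross pin.
- bearing: Ball bearing, 38 mm wide, 12 mm high, lying on the bench: not to be disturbed. Origin under its centre.
- hub_nut: Brass hub nut, 30 mm wide, 22 mm high, on the bench: not to be disturbed. Origin under its centre.
Mind the look-alikes: they are no part of the job. Of the things that look like the part that bears notch, the largest one is meant.

How it is judged:
By the outcome, as a careful person would: the job done as asked, in the order asked, and still so for the second after the job is handed in, with the robot touching nothing.
It also fails if it takes over 58 s, if anything falls off the work surface, if the arm or the gripper's body presses on something with over 40 N, if the wrist force passes 120 N, or if a joint passes its speed limit or range.

## Working session

There is one attempt and no reset: what is moved stays moved. The work goes in short steps, Python scripts to look and compute and a tool call to move; the robot and the scene stay as the last step left them, time stands still between calls to the robot, and variables do not carry over. Pictures are saved under pics/ and viewed, and the job is handed in when it is done.

Besides the shell and the picture viewer there is one more tool, called after "Request:" as a command line: name --pt "numbers of a row" for each row, then --argument value for the rest. arm_command: Moves the arm, as the interface text tells. Its arguments: {"type":"object","properties":{"moves":{"type":"array"}},"required":["moves"]}

```bash
ls; mkdir -p pics; cat > h.py <<'E'
import numpy as np, cv2
from plant import bot
def shot(n,f):
    c=bot.capture(n); cv2.imwrite(f'pics/{f}.png',c['frame']); np.savez(f'pics/{f}.npz',K=c['K'],o=c['origin'],R=np.array(c['orientation']),f=c['frame']); return c
E
python3 - <<'E'
from h import *
for n in ('scene','top'):
    c=shot(n,n+'0'); print(n,c['K'],c['origin'],c['orientation'])
print(bot.get_obs(), bot.grip_point_offset)
E
```

```text
pics
scene [[460.76874626   0.         259.30337802]
 [  0.         460.76874626 194.50915997]
 [  0.           0.           1.        ]] [ 797.99625334 -361.34601881  783.32571186] [-2.51468151  0.01642002  0.61263968]
top [[481.20317826   0.         258.66657079]
 [  0.         481.20317826 190.47986842]
 [  0.           0.           1.        ]] [377.47476844  23.6331927  911.31288894] [-2.95962393  0.01357464 -1.58939217]
{'time': 0.1, 'joint_positions': array([ 1.07100111e+00,  3.42623539e-01,  1.52492166e+00,  1.25114130e-05,
        1.27540319e+00, -1.45981894e-01]), 'dq': array([ 9.31873597e-04, -1.98751642e-03, -1.64870032e-03,  7.40591435e-04,
        7.09895290e-04,  4.21377972e-05]), 'tau': array([ 2.99194871e-03, -4.32006919e+01, -2.44694352e+01,  7.21384515e-02,
        5.25687612e-02, -6.08989467e-05]), 'tool_pos': array([181.80841356, 492.38075248, 404.12955607]), 'tcp_rot': array([-1.72560317,  1.56944054, -2.07942015]), 'contact_force': array([-0.66280319,  0.38143742, -0.18692391]), 'moment': array([-0.01647358, -0.03557405, -0.00524212]), 'grip_width': 91.76073576881005} 159.20000000000002
```

View pics/scene0.png

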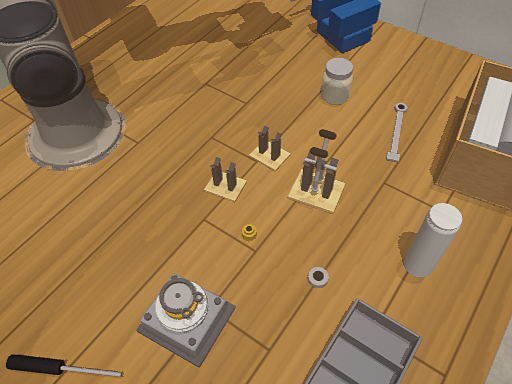

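View pics/top0.png

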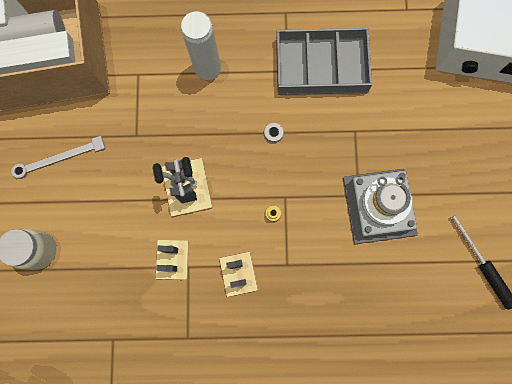

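The scene view shows three racks at about (225,180), (270,150) and (317,185). The one at (317,185) has the largest foot and holds the pliers. In the top view the racks are at (172,260), (238,274) and (188,187), and the drive is at (380,205). I'll enlarge crops to confirm.

```bash
cat >> h.py <<'E'
from scipy.spatial.transform import Rotation as Ro
class Cam:
    def __init__(s,f):
        d=np.load(f'pics/{f}.npz'); s.K=d['K'];s.o=d['o'];s.R=Ro.from_euler('xyz',d['R']).as_matrix();s.f=d['f']
    def ray(s,p): 
        v=s.R@np.linalg.inv(s.K)@np.array([p[0],p[1],1.]); return v/np.linalg.norm(v)
    def on(s,p,z): v=s.ray(p); return s.o+v*(z-s.o[2])/v[2]
    def pr(s,X): q=s.K@s.R.T@(np.array(X,float)-s.o); return q[:2]/q[2]
def tri(c1,p1,c2,p2):
    A=[];b=[]
    for c,p in((c1,p1),(c2,p2)):
        v=c.ray(p);M=np.eye(3)-np.outer(v,v);A.append(M);b.append(M@c.o)
    X=np.linalg.lstsq(np.vstack(A),np.hstack(b),rcond=None)[0]
    return X,[np.linalg.norm(M@X-bb) for M,bb in zip(A,b)]
def crop(f,x,y,w,h,s,out):
    im=cv2.imread(f'pics/{f}.png')[y:y+h,x:x+w]; im=cv2.resize(im,None,fx=s,fy=s,interpolation=cv2.INTER_CUBIC)
    for i in range(0,w,10): cv2.putText(im,str(x+i),(i*s,8),0,.3,(0,0,255),1); cv2.line(im,(i*s,10),(i*s,14),(0,0,255),1)
    for i in range(0,h,10): cv2.putText(im,str(y+i),(0,i*s+4),0,.3,(0,0,255),1)
    return im
E
python3 - <<'E'
from h import *
a=crop('scene0',280,120,75,95,6,'');b=crop('top0',145,145,75,75,6,'')
cv2.imwrite('pics/c1.png',np.hstack([a[:450,:400],b[:450,:400]]))
cv2.imwrite('pics/c1s.png',a)
a=crop('scene0',130,265,110,100,6,'');cv2.imwrite('pics/c2.png',a)
cv2.imwrite('pics/c3.png',crop('top0',335,160,90,90,6,''))
cv2.imwrite('pics/c4.png',b)
E
```

```text
(no output)
```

View pics/c1s.png

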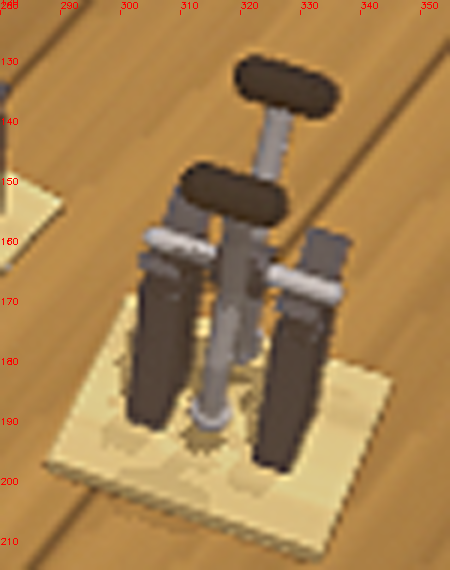

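View pics/c4.png

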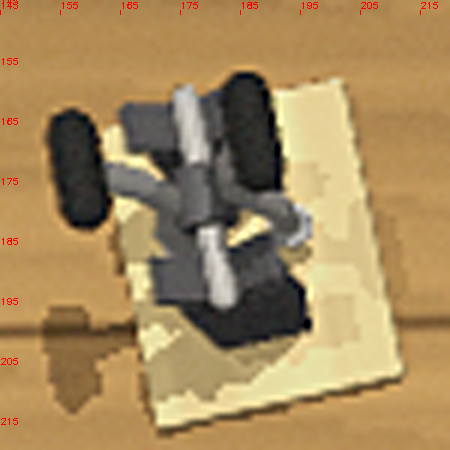

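View pics/c2.png

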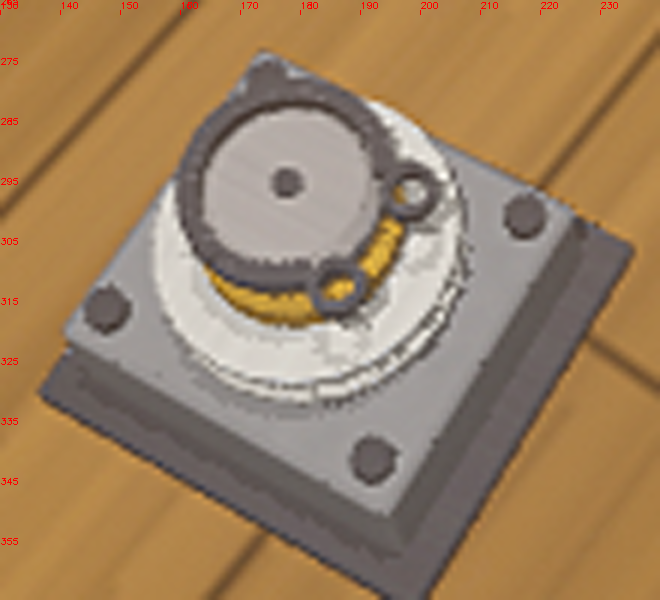

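View pics/c3.png

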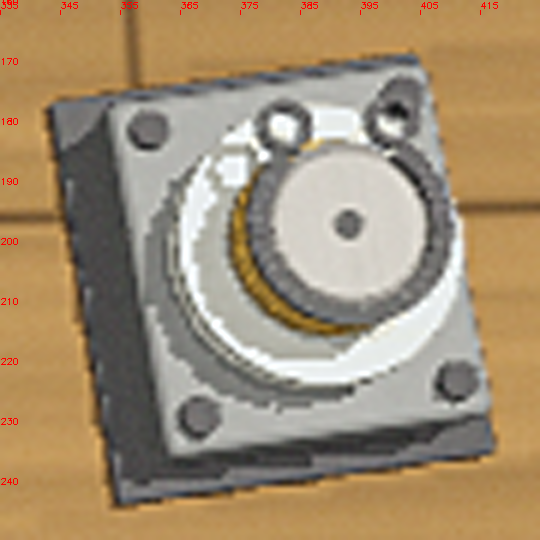

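The crops confirm it: the largest rack (foot at scene (288–345,168–212)) carries the pliers. Ring eyes are at scene (198,296) and (185.5,312), and at top (381.5,180) and (400.5,179). The shaft's dark centre dot is at scene (177.5,295) and top (392.5,197).

```bash
python3 - <<'E'
from h import *
S=Cam('scene0');T=Cam('top0')
f=lambda u,v,x,y,s=6:((u+.5)/s-.5+x,(v+.5)/s-.5+y)
s=lambda u,v:f(u,v,130,265); t=lambda u,v:f(u,v,335,160)
for n,a,b,z in (('shaft',s(287,183),t(348,225),102),('eyeA',s(338,288),t(396,118),102.5),('eyeB',s(412,192),t(283,124),102.5)):
    print(n,tri(S,a,T,b)[0].round(1),S.on(a,z).round(1),T.on(b,z).round(1))
# ring outer contour: points in top & scene
s=lambda u,v:f(u,v,280,120); t=lambda u,v:f(u,v,145,145)
for n,a,b,z in (('pinL',s(150,237),t(186,95),92),('pinR',s(335,293),t(226,300),92),
  ('bar near',s(234,193),t(253,130),134),('bar far',s(286,87),t(77,168),134),
  ('barnear e1',s(190,180),t(244,75),134),('barnear e2',s(277,210),t(262,185),134),
  ('barfar e1',s(243,72),t(65,115),134),('barfar e2',s(330,98),t(92,222),134)):
    print(n,tri(S,a,T,b)[0].round(1),S.on(a,z).round(1),T.on(b,z).round(1))
for n,p in (('L',(288,464)),('D',(343,382))): pass
print('foot scene',[S.on(s(*p),4).round(0)[:2] for p in ((47,463),(318,557),(393,378),(128,297))])
print('foot top',[T.on(t(*p),4).round(0)[:2] for p in ((340,80),(402,372),(160,430))])
for c,ps in ((S,((249,232),(318,277))),(T,((273,213),(274,132)))): print([c.on(p,10).round(0) for p in ps])
E
```

```text
shaft [ 510.4 -196.7   99.3] [ 511.1 -197.9  102. ] [ 510.4 -195.5  102. ]
eyeA [ 540.9 -211.8  101.2] [ 541.2 -212.3  102.5] [ 540.9 -211.1  102.5]
eyeB [ 539.8 -180.   100.4] [ 540.1 -181.2  102.5] [ 539.8 -178.9  102.5]
pinL [555.9 149.1 139.5] [524.6 162.1  92. ] [585.2 176.8  92. ]
pinR [553.6 189.7  46.3] [585.9 175.5  92. ] [524.  164.5  92. ]
bar near [559.8 147.2 150.6] [553.3 160.1 134. ] [564.1 150.2 134. ]
bar far [550.4 194.9 149.6] [544. 208. 134.] [554.4 198.9 134. ]
barnear e1 [561.1 137.6 172.2] [539.2 157.  134. ] [579.9 152.9 134. ]
barnear e2 [558.6 156.3 128.5] [567.8 161.6 134. ] [548.5 147.6 134. ]
barfar e1 [551.3 184.7 171.6] [529.3 206.  134. ] [569.5 202.5 134. ]
barfar e2 [549.3 203.6 131. ] [557.9 211.7 134. ] [539.1 194.5 134. ]
foot scene [array([514., 122.]), array([611., 140.]), array([595., 222.]), array([498., 200.])]
foot top [array([611., 143.]), array([515., 123.]), array([498., 200.])]
[array([501.,   4.,  10.]), array([661.,  -2.,  10.])]
[array([500.,   7.,  10.]), array([659.,   1.,  10.])]
```

```bash
cat >> h.py <<'E'
def pose():
    o=bot.get_obs(); return np.array(o['tool_pos']),Ro.from_euler('xyz',o['tcp_rot']).as_matrix(),o
def rows(target, yaw):
    """target: world xyz of grasp point; yaw: desired angle of jaw axis (mod pi) as angle of normal"""
    p,R,o=pose()
    g=p+R[:,0]*bot.grip_point_offset
    d=R.T@(np.array(target)-g)/10
    yj=R[:,1]; cur=np.arctan2(-yj[0],yj[1])  # jaw dir = rotated y
    dy=(yaw-cur+np.pi/2)%np.pi-np.pi/2
    print('t',round(o['time'],2),'grasp',g.round(1),'jawyaw',round(cur,4),'toolx',R[:,0].round(4),'F',o['contact_force'].round(1),'M',o['moment'].round(2),'w',round(o['grip_width'],1))
    print('shift cm',d.round(2),'turn deg',round(-np.degrees(dy),2), 'R\n',R.round(3))
E
python3 - <<'E'
from h import *
rows([555.1,171,200],0.198)
E
```

```text
t 0.1 grasp [181.7 492.2 244.9] jawyaw -0.3538 toolx [-7.0e-04 -1.2e-03 -1.0e+00] F [-0.7  0.4 -0.2] M [-0.02 -0.04 -0.01] w 91.8
shift cm [  4.51 -17.19  46.16] turn deg -31.62 R
 [[-0.001  0.346  0.938]
 [-0.001  0.938 -0.346]
 [-1.    -0.001 -0.   ]]
```

Request:
arm_command --pt "0 -1.7 4.6 -3 1" --pt "0 -3.4 9.2 -6 1" --pt "0.5 -5.2 13.8 -10 1" --pt "1 -6.9 18.5 -13 1" --pt "1.5 -8.6 23.1 -16 1" --pt "2 -10.3 27.7 -20 1" --pt "2.5 -12 32.3 -24 1" --pt "3 -13.8 37 -28 1" --pt "3.5 -15.5 41.5 -31 1" --pt "4 -17.2 46.2 -31.6 1"

```text
time: 1.1
tool_pos: [556.6, 169.4, 363.7]
tcp_rot: [-2.665, 1.569, -2.466]
contact_force: [-0.3, 0.8, -0.2]
grip_width: 91.6
```

Request:
arm_command --pt "0 0 0 0 1" --pt "0 0 0 0 1"

```text
time: 1.3
tool_pos: [557.0, 168.4, 362.6]
tcp_rot: [-2.997, 1.567, -2.8]
contact_force: [-0.2, 0.5, -0.3]
grip_width: 91.6
```

```bash
python3 - <<'E'
from h import *
rows([555.1,171,152],0.198)
shot('scene','s1');shot('top','t1')
cv2.imwrite('pics/c5.png',np.hstack([crop('s1',270,70,100,140,4,'')[:,:400],crop('t1',140,100,100,140,4,'')]))
E
```

```text
t 1.3 grasp [556.5 168.2 203.4] jawyaw 0.1965 toolx [-0.0036 -0.0013 -1.    ] F [-0.2  0.5 -0.3] M [ 0.06  0.05 -0.06] w 91.6
shift cm [ 5.14  0.31 -0.06] turn deg -0.08 R
 [[-0.004 -0.195  0.981]
 [-0.001  0.981  0.195]
 [-1.    -0.001 -0.004]]
```

View pics/c5.png

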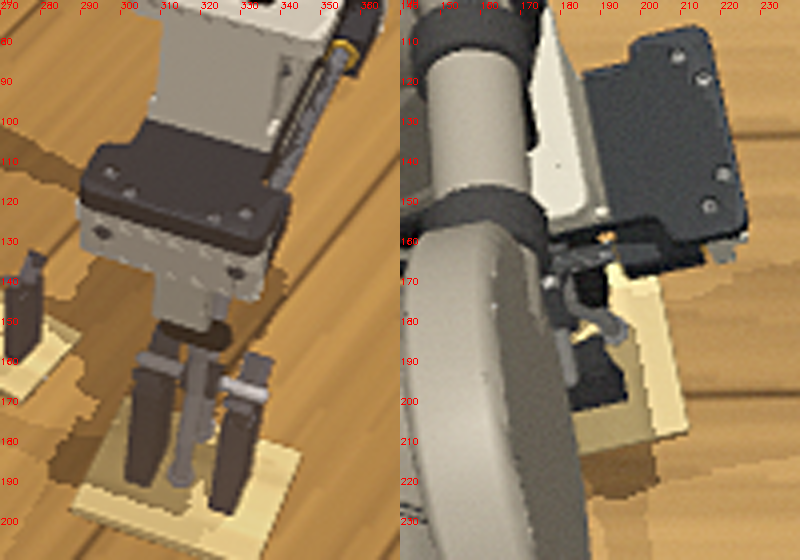

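The gripper hangs right over the pliers and its jaws line up with the bars (visible at scene (318,153)). Descending around the bars.

Request:
arm_command --pt "0.6 0.3 -0.06 0 1" --pt "1.6 0.31 -0.06 0 1" --pt "2.6 0.31 -0.06 0 1" --pt "3.6 0.31 -0.06 0 1" --pt "4.5 0.31 -0.06 0 1" --pt "5.1 0.31 -0.06 0 1" --pt "5.14 0.31 -0.06 0 1" --pt "5.14 0.31 -0.06 0 1"

```text
time: 2.2
tool_pos: [554.7, 172.8, 312.0]
tcp_rot: [-2.986, 1.568, -2.786]
contact_force: [-0.2, 0.7, -0.1]
grip_width: 91.7
```

```bash
python3 - <<'E'
from h import *
rows([555.1,171,152],0.198)
shot('scene','s2')
cv2.imwrite('pics/c6.png',crop('s2',270,80,100,140,4,''))
E
```

```text
t 2.2 grasp [554.3 172.7 152.8] jawyaw 0.1993 toolx [-0.0027 -0.001  -1.    ] F [-0.2  0.7 -0.1] M [ 0.06  0.03 -0.01] w 91.7
shift cm [ 0.08 -0.18  0.05] turn deg 0.08 R
 [[-0.003 -0.198  0.98 ]
 [-0.001  0.98   0.198]
 [-1.    -0.    -0.003]]
```

View pics/c6.png

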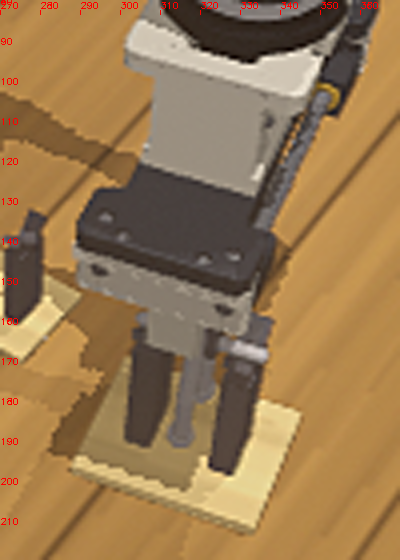

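Request:
arm_command --pt "0.08 -0.17 0.05 0 0.85" --pt "0.08 -0.17 0.05 0 0.74" --pt "0.08 -0.17 0.05 0 0.72"

```text
time: 2.55
tool_pos: [555.6, 171.2, 311.8]
tcp_rot: [-2.854, 1.569, -2.654]
contact_force: [-0.2, 0.6, 0.0]
grip_width: 72.6
```

```bash
python3 - <<'E'
from h import *
for i in range(1): rows([555.1,171,152],0.198)
E
```

```text
t 2.55 grasp [555.4 171.  152.6] jawyaw 0.1991 toolx [-1.6e-03 -8.0e-04 -1.0e+00] F [-0.2  0.6  0. ] M [ 0.04  0.02 -0.03] w 72.6
shift cm [ 0.06  0.   -0.03] turn deg 0.07 R
 [[-0.002 -0.198  0.98 ]
 [-0.001  0.98   0.198]
 [-1.    -0.001 -0.002]]
```

Request:
arm_command --pt "0.04 0 0 0 0.68" --pt "0.04 0 0 0 0.665" --pt "0.04 0 0 0 0.652" --pt "0.04 0 0 0 0.652"

```text
time: 2.95
tool_pos: [555.7, 171.2, 311.8]
tcp_rot: [-2.758, 1.57, -2.559]
contact_force: [-1.0, 0.1, 3.4]
grip_width: 59.6
```

```bash
python3 - <<'E'
from h import *
for i in range(1): rows([555.1,171,152],0.198)
E
```

```text
t 2.95 grasp [555.5 171.1 152.6] jawyaw 0.1992 toolx [-1.e-03 -7.e-04 -1.e+00] F [-1.   0.1  3.4] M [ 0.04  0.15 -0.02] w 59.6
shift cm [ 0.06 -0.   -0.04] turn deg 0.07 R
 [[-0.001 -0.198  0.98 ]
 [-0.001  0.98   0.198]
 [-1.    -0.    -0.001]]
```

Request:
arm_command --pt "-0.2 0 0 0 0.652" --pt "-0.6 0 0 0 0.652" --pt "-1.2 0 0 0 0.652" --pt "-2.2 0 0 0 0.652" --pt "-3.5 0 0 0 0.652" --pt "-5 0 0 0 0.652" --pt "-7 0 0 0 0.652" --pt "-9 0 0 0 0.652" --pt "-11 0 0 0 0.652" --pt "-11.8 0 0 0 0.652"

```text
time: 3.95
tool_pos: [555.8, 171.3, 433.0]
tcp_rot: [-0.176, 1.567, 0.023]
contact_force: [-0.2, 1.0, -0.9]
grip_width: 60.2
```

```bash
python3 - <<'E'
from h import *
rows([540,-196,275],0.035)
shot('scene','s3')
cv2.imwrite('pics/c7.png',crop('s3',230,40,150,180,4,''))
E
```

```text
t 3.95 grasp [556.4 171.3 273.8] jawyaw 0.1992 toolx [ 3.6e-03  1.0e-04 -1.0e+00] F [-0.2  1.  -0.9] M [ 0.04  0.01 -0.  ] w 60.2
shift cm [ -0.13 -35.68  -8.88] turn deg 9.41 R
 [[ 0.004 -0.198  0.98 ]
 [ 0.     0.98   0.198]
 [-1.    -0.001  0.004]]
```

View pics/c7.png

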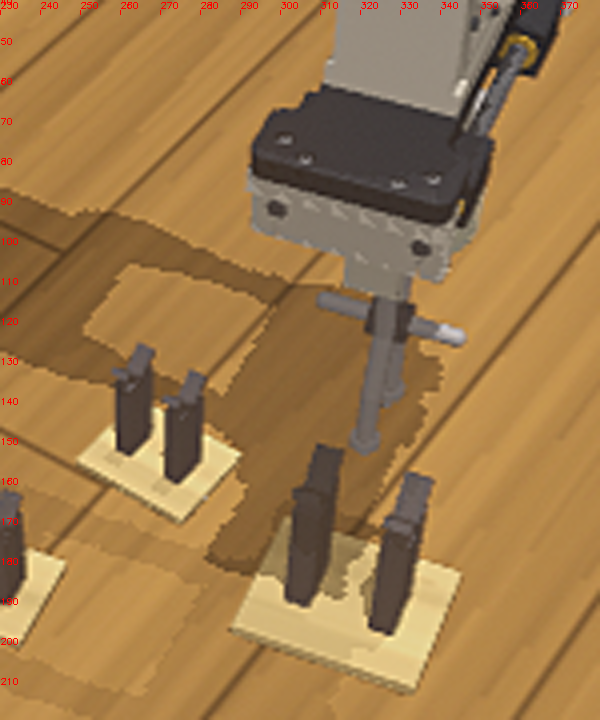

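The pliers are lifted free, with pin collars at scene (321,149) and (328,138), and they hang straight. Moving over to the drive.

Request:
arm_command --pt "0 -2 -0.5 1 0.652" --pt "0 -6 -1.5 2 0.652" --pt "0 -10 -2.5 3 0.652" --pt "0 -14.5 -3.6 4 0.652" --pt "0 -19 -4.7 5 0.652" --pt "0 -23.5 -5.9 6 0.652" --pt "0 -28 -7 7 0.652" --pt "0 -32 -8 8 0.652" --pt "0 -34.7 -8.7 9 0.652" --pt "0 -35.7 -8.9 9.4 0.652"

```text
time: 5.0
tool_pos: [538.7, -199.0, 432.2]
tcp_rot: [0.025, 1.568, 0.056]
contact_force: [1.0, 0.5, -2.5]
grip_width: 60.1
```

Request:
arm_command --pt "0 0 0 0 0.652" --pt "0 0 0 0 0.652" --pt "0 0 0 0 0.652"

```text
time: 5.3
tool_pos: [538.9, -197.6, 432.1]
tcp_rot: [0.276, 1.568, 0.31]
contact_force: [1.4, 0.1, -2.2]
grip_width: 60.0
```

```bash
python3 - <<'E'
from h import *
rows([540.35,-195.9,245],0.035)
shot('scene','s4');shot('top','t4')
E
```

```text
t 5.3 grasp [ 539.3 -197.5  272.9] jawyaw 0.0332 toolx [ 2.4e-03  8.0e-04 -1.0e+00] F [ 1.4  0.1 -2.2] M [ 0.07  0.04 -0.04] w 60.0
shift cm [2.79 0.15 0.11] turn deg -0.1 R
 [[ 0.002 -0.033  0.999]
 [ 0.001  0.999  0.033]
 [-1.     0.001  0.002]]
```

View pics/s4.png

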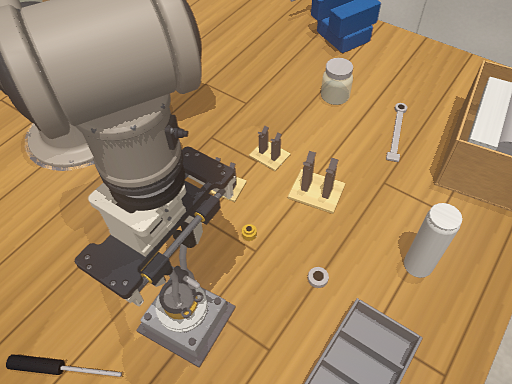

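View pics/t4.png

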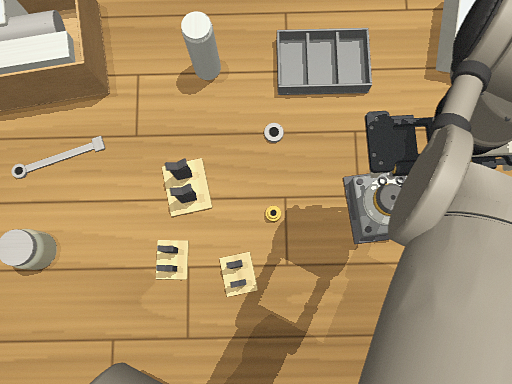

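```bash
python3 - <<'E'
from h import *
cv2.imwrite('pics/c8.png',crop('s4',130,240,110,100,6,''))
cv2.imwrite('pics/c9.png',crop('t4',340,150,90,60,6,''))
E
```

```text
(no output)
```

View pics/c8.png

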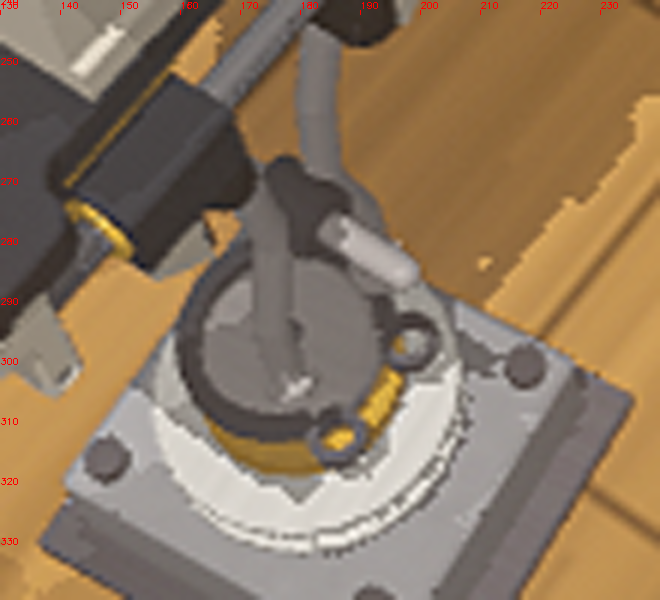

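View pics/c9.png

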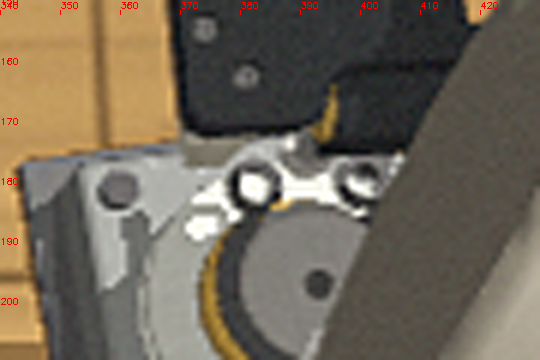

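```bash
python3 - <<'E'
from h import *
S=Cam('scene0');f=lambda u,v,x,y,s=6:((u+.5)/s-.5+x,(v+.5)/s-.5+y)
pin=(540.1,-214,142.3); print(S.pr(pin), S.pr((538.9,-180.8,142.3)))
p=f(303,388,130,240); print(p,S.on(p,142.3))
# eyes by scene crop c8
for u in ((340,440),(412,344)): q=f(*u,130,240); print(q,S.on(q,102.5))
T=Cam('top0')
# eyes predicted vs pixel
for X in ((540.9,-211.8,102.5),(539.8,-180,102.5)): print(S.pr(X),T.pr(X))
E
```

```text
[180.71104093 302.83039628] [194.54470471 285.24045973]
(180.08333333333334, 304.25) [ 540.78674829 -216.20210933  142.3       ]
(186.25, 312.9166666666667) [ 541.92820989 -212.46392439  102.5       ]
(198.25, 296.9166666666667) [ 540.40903227 -181.58932038  102.5       ]
[186.02144889 312.21274973] [400.99055253 179.23647991]
[198.59431413 295.93115745] [382.38838678 180.25648821]
```

Request:
arm_command --pt "0.5 0.1 0.08 0 0.652" --pt "1.2 0.2 0.11 -0.1 0.652" --pt "2 0.2 0.11 -0.1 0.652" --pt "2.7 0.2 0.11 -0.1 0.652" --pt "2.95 0.2 0.11 -0.1 0.652" --pt "3 0.2 0.11 -0.1 0.652" --pt "3 0.2 0.11 -0.1 0.652"

```text
time: 6.1
tool_pos: [540.1, -195.7, 402.3]
tcp_rot: [0.072, 1.568, 0.107]
contact_force: [-0.3, 0.8, -1.4]
grip_width: 60.1
```

```bash
python3 - <<'E'
from h import *
rows([540.4,-195.5,243],0.035)
shot('scene','s5');shot('top','t5')
cv2.imwrite('pics/c10.png',crop('s5',150,250,80,75,10,''))
cv2.imwrite('pics/c11.png',crop('t5',340,150,90,60,6,''))
E
```

```text
t 6.1 grasp [ 540.5 -195.7  243.1] jawyaw 0.0349 toolx [ 2.9e-03  3.0e-04 -1.0e+00] F [-0.3  0.8 -1.4] M [ 0.04  0.03 -0.04] w 60.1
shift cm [ 0.01  0.02 -0.01] turn deg -0.01 R
 [[ 0.003 -0.035  0.999]
 [ 0.     0.999  0.035]
 [-1.     0.     0.003]]
```

View pics/c10.png

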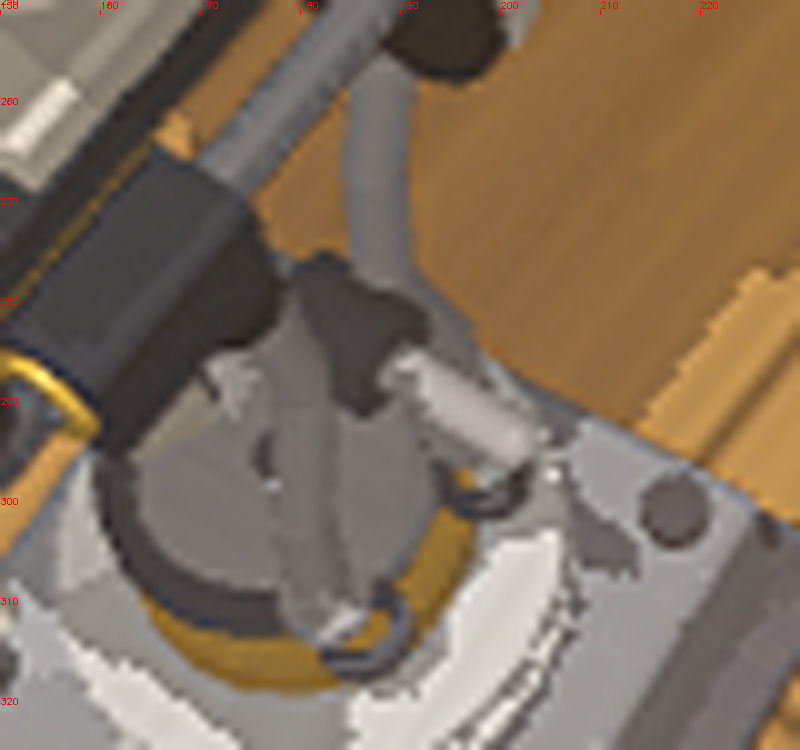

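View pics/c11.png

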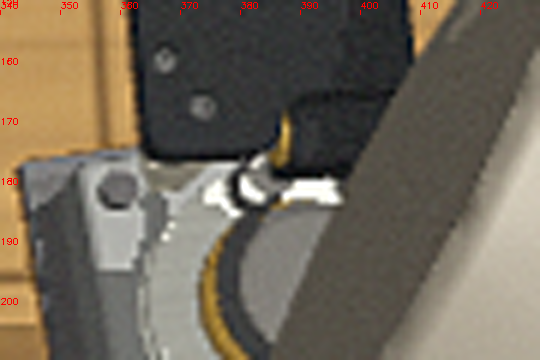

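```bash
python3 - <<'E'
from h import *
S=Cam('s5')
g=np.array([540.5,-195.7,243.1]);c=g+np.array([.0029,.0003,-1])*130.6
d=np.array([-.035,.999,0])
cr=lambda X:((S.pr(X)-[150,250]+.5)*10-.5).round(0)
for s in(-1,1): 
    P=c+s*16.6*d; print(P.round(1),'tip',cr(P),'pin base',cr(P+[0,0,9]))
for n,X in (('eyeR',(540.9,-211.8,102.5)),('eyeL',(539.8,-180,102.5))): print(n,cr(X), 'top',cr(np.add(X,[0,0,2.5])),'x+1',cr(np.add(X,[1,0,0])),'y+1',cr(np.add(X,[0,1,0])),'z+10',cr(np.add(X,[0,0,10])))
E
```

```text
[ 541.5 -212.2  112.5] tip [356. 606.] pin base [347. 583.]
[ 540.3 -179.1  112.5] tip [489. 435.] pin base [482. 411.]
eyeR [365. 627.] top [362. 620.] x+1 [370. 630.] y+1 [369. 622.] z+10 [355. 602.]
eyeL [490. 464.] top [488. 457.] x+1 [495. 467.] y+1 [494. 459.] z+10 [483. 438.]
```

```bash
python3 - <<'E'
from h import *
a=crop('s5',172,298,24,24,30,''); 
cv2.imwrite('pics/c12.png',np.clip(a.astype(float)*1.3,0,255).astype('uint8'))
E
```

```text
(no output)
```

View pics/c12.png

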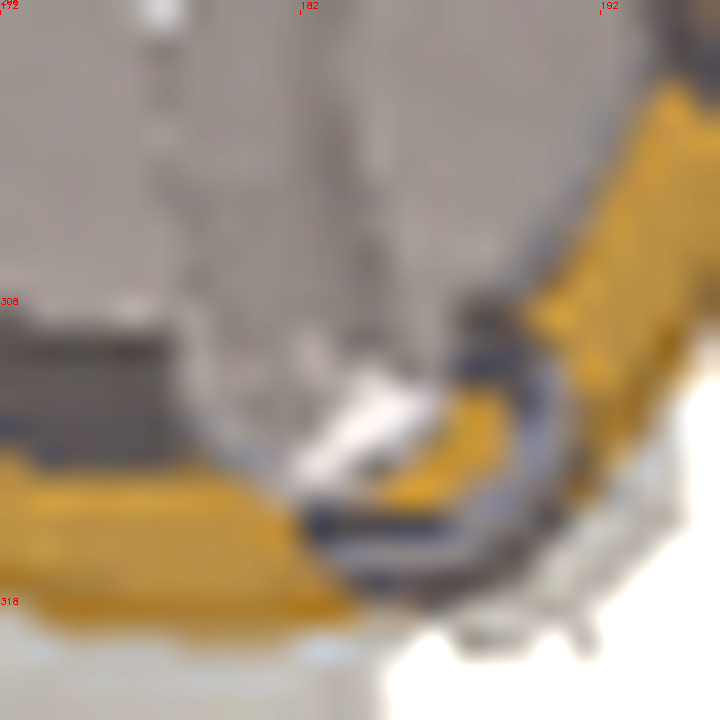

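```bash
python3 - <<'E'
from h import *
S=Cam('s5')
g=np.array([540.5,-195.7,243.1]);ax=np.array([.0029,.0003,-1]);c=g+ax*130.6
d=np.array([-.035,.999,0]);e=np.array([.999,.035,0])
im=cv2.resize(S.f[240:330,140:240],None,fx=8,fy=8,interpolation=cv2.INTER_CUBIC)
pt=lambda X:tuple(int(v) for v in ((S.pr(X)-[140,240]+.5)*8).round())
for s in(-1,1):
    P=c+s*16.6*d
    th=np.linspace(0,2*np.pi,40)
    for zz,r,col in((9,7,(0,255,0)),(0,2.5,(255,0,0))):
        cv2.polylines(im,[np.array([pt(P+[r*np.cos(a),r*np.sin(a),zz]) for a in th])],1,col,1)
    B=g+s*23*d; cv2.line(im,pt(B+17*e),pt(B-17*e),(0,0,255),1)
pv=c-ax*70; cv2.line(im,pt(pv+34*e),pt(pv-34*e),(0,255,255),1)
for X in ((540.9,-211.8,102.5),(539.8,-180,102.5)):
    cv2.polylines(im,[np.array([pt(np.add(X,[7.5*np.cos(a),7.5*np.sin(a),2.5])) for a in th])],1,(255,0,255),1)
cv2.imwrite('pics/c13.png',im[:600])
E
```

```text
(no output)
```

View pics/c13.png

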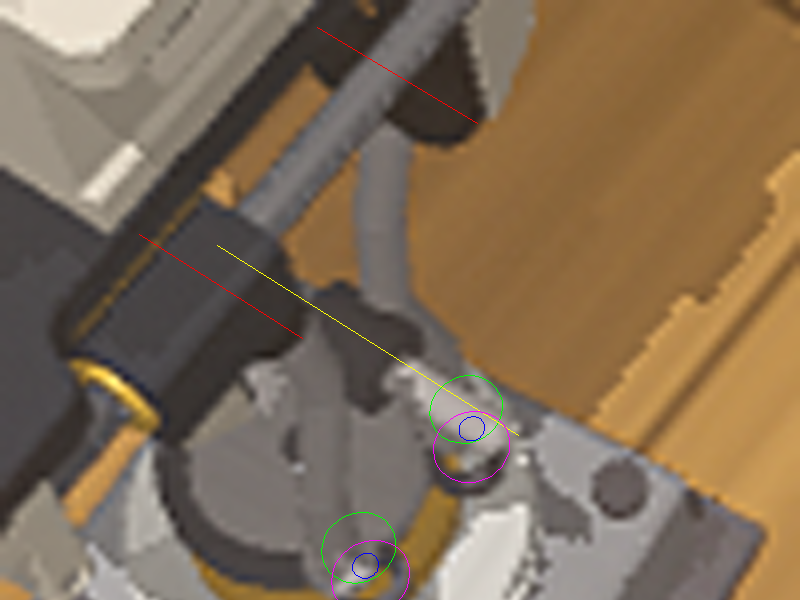

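```bash
python3 - <<'E'
from h import *
S=Cam('scene0');T=Cam('top0')
f=lambda u,v,x,y,s=6:((u+.5)/s-.5+x,(v+.5)/s-.5+y)
s=lambda u,v:f(u,v,280,120); t=lambda u,v:f(u,v,145,145)
for n,a,b in (('near',s(234,193),t(253,130)),('far',s(286,87),t(77,168))): print(n,S.on(a,152).round(1),T.on(b,152).round(1))
def ov(fn,g,ax,psi,x0,y0,w,h,k,out,ys=0,tilt=0):
    S=Cam(fn); d=np.array([-np.sin(psi),np.cos(psi),0]);e=np.array([np.cos(psi),np.sin(psi),0])
    ax=ax-d*tilt; d=d-np.array([0,0,1])*tilt
    g=np.array(g)+d*ys; c=g+np.array(ax)*130.6; up=-np.array(ax)
    im=cv2.resize(S.f[y0:y0+h,x0:x0+w],None,fx=k,fy=k,interpolation=cv2.INTER_CUBIC)
    pt=lambda X:tuple(int(v) for v in ((S.pr(X)-[x0,y0]+.5)*k).round())
    th=np.linspace(0,2*np.pi,40)
    for sg in(-1,1):
        P=c+sg*16.6*d
        for zz,r,col in((9,7,(0,255,0)),(0,2.5,(255,0,0))):
            cv2.polylines(im,[np.array([pt(P+up*zz+r*np.cos(a)*e+r*np.sin(a)*d) for a in th])],1,col,1)
        B=g+sg*23*d; cv2.line(im,pt(B+17*e),pt(B-17*e),(0,0,255),1)
    pv=c+up*70; cv2.line(im,pt(pv+34*e),pt(pv-34*e),(0,255,255),1)
    cv2.imwrite(out,im)
    return im
a=ov('s3',[556.4,171.3,273.8],np.array([.0036,.0001,-1]),.199,290,90,60,75,7,'pics/x.png')
b=ov('s3',[556.4,171.3,273.8],np.array([.0036,.0001,-1]),.199,290,90,60,75,7,'pics/x.png',0,.037)
cv2.imwrite('pics/c14.png',np.hstack([a,b])[:600,:800])
E
```

```text
near [560.1 145.7 152. ] [559.8 147.3 152. ]
far [551.  192.2 152. ] [550.3 194.8 152. ]
```

View pics/c14.png

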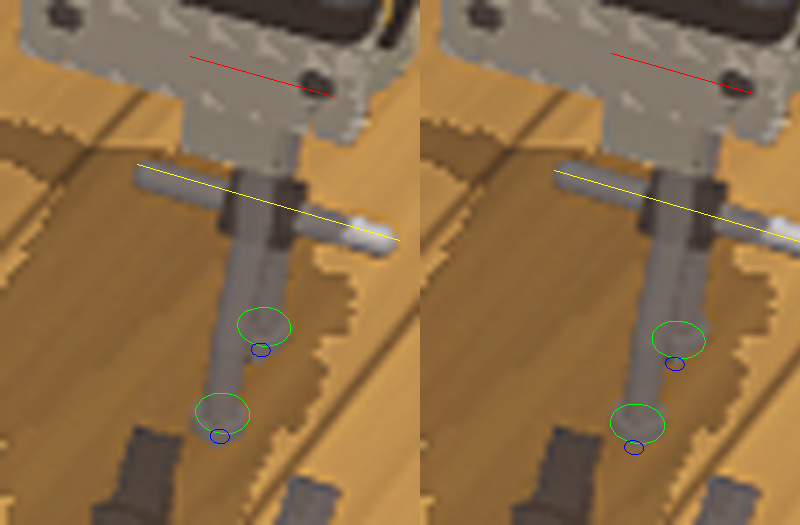

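```bash
python3 - <<'E'
from h import *
def ov(fn,g,ax,psi,x0,y0,w,h,k,ys=0,tilt=0):
    S=Cam(fn); d=np.array([-np.sin(psi),np.cos(psi),0]);e=np.array([np.cos(psi),np.sin(psi),0])
    ax=ax-d*tilt; d=d-np.array([0,0,1])*tilt
    g=np.array(g)+d*ys; c=g+np.array(ax)*130.6; up=-np.array(ax)
    im=cv2.resize(S.f[y0:y0+h,x0:x0+w],None,fx=k,fy=k,interpolation=cv2.INTER_CUBIC)
    pt=lambda X:tuple(int(v) for v in ((S.pr(X)-[x0,y0]+.5)*k).round())
    th=np.linspace(0,2*np.pi,40)
    for sg in(-1,1):
        P=c+sg*16.6*d
        for zz,r,col in((9,7,(0,255,0)),(0,2.5,(255,0,0))):
            cv2.polylines(im,[np.array([pt(P+up*zz+r*np.cos(a)*e+r*np.sin(a)*d) for a in th])],1,col,1)
    pv=c+up*70
    for q in (-3,3): cv2.line(im,pt(pv+34*e+q*d),pt(pv+10*e+q*d),(0,255,255),1)
    for X in ((541.9,-212.5,102.5),(540.4,-181.6,102.5)):
      for r in (4.5,7.5): cv2.polylines(im,[np.array([pt(np.add(X,[r*np.cos(a),r*np.sin(a),2.5])) for a in th])],1,(255,0,255),1)
    return im
A=[ov('s5',[540.5,-195.7,243.1],np.array([.0029,.0003,-1]),.035,168,265,40,57,10,0,t) for t in (0,.037)]
cv2.imwrite('pics/c15.png',np.hstack(A))
cv2.imwrite('pics/c16.png',ov('s4',[539.3,-197.5,272.9],np.array([.0024,.0008,-1]),.033,168,265,60,57,10,0,0)*1)
E
```

```text
(no output)
```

View pics/c15.png

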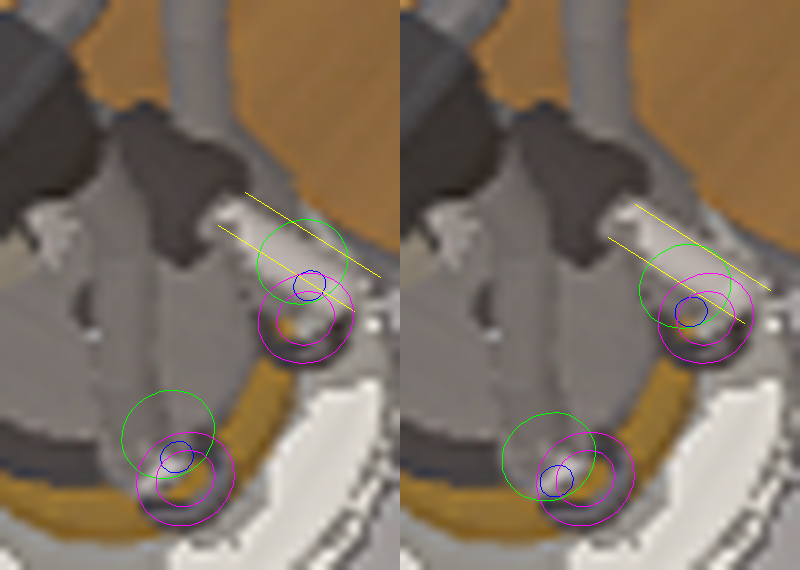

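View pics/c16.png

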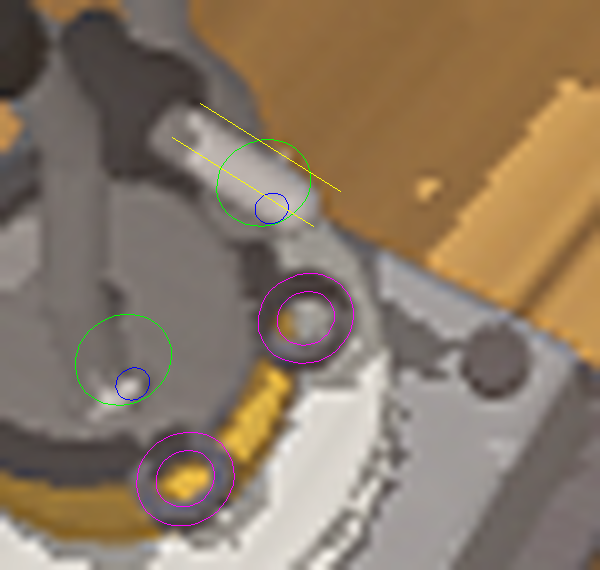

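The eyes match the scene camera's values (y −212.5 and −181.6). The pliers hang about 2° tilted, because I gripped them 2 mm too far along +y (the top camera is biased). I'll put them back where they were and regrip at y ≈ 169.

Request:
arm_command --pt "-1 0 0 0 0.652" --pt "-2.5 0 0 0 0.652" --pt "-3.2 0 0 0 0.652"

```text
time: 6.5
tool_pos: [540.1, -195.8, 436.9]
tcp_rot: [-0.266, 1.564, -0.231]
contact_force: [1.2, 0.3, -1.1]
grip_width: 60.0
```

```bash
python3 - <<'E'
from h import *
rows([555.5,171.1,273],0.199)
E
```

```text
t 6.5 grasp [ 541.1 -196.   277.7] jawyaw 0.035 toolx [ 0.0062 -0.0015 -1.    ] F [ 1.2  0.3 -1.1] M [0.   0.01 0.  ] w 60.0
shift cm [ 0.42 36.64  2.72] turn deg -9.4 R
 [[ 0.006 -0.035  0.999]
 [-0.001  0.999  0.035]
 [-1.    -0.002  0.006]]
```

Request:
arm_command --pt "0 2 0.2 -1 0.652" --pt "0 6 0.5 -2 0.652" --pt "0 10 0.8 -3 0.652" --pt "0 14.5 1.1 -4 0.652" --pt "0 19 1.4 -5 0.652" --pt "0 24 1.8 -6 0.652" --pt "0 28.5 2.1 -7 0.652" --pt "0 32.5 2.4 -8 0.652" --pt "0 35.6 2.7 -9 0.652" --pt "0 36.6 2.7 -9.4 0.652"

```text
time: 7.5
tool_pos: [554.0, 173.9, 436.9]
tcp_rot: [-0.26, 1.564, -0.057]
contact_force: [0.0, -0.7, -1.6]
grip_width: 60.0
```

Request:
arm_command --pt "0 0 0 0 0.652" --pt "0 0 0 0 0.652" --pt "0 0 0 0 0.652"

```text
time: 7.8
tool_pos: [554.2, 172.7, 437.0]
tcp_rot: [-0.322, 1.564, -0.12]
contact_force: [-0.0, -0.3, -1.5]
grip_width: 60.3
```

```bash
python3 - <<'E'
from h import *
rows([555.5,171.1,152.6],0.199)
shot('scene','s6')
cv2.imwrite('pics/c17.png',crop('s6',280,80,80,130,4,''))
# notch measurement from s4/t4
cv2.imwrite('pics/c18.png',np.hstack([crop('s4',285,145,65,70,6,''),crop('t4',155,150,60,70,6,'')]))
E
```

```text
t 7.8 grasp [555.3 172.5 277.8] jawyaw 0.2012 toolx [ 7.1e-03 -9.0e-04 -1.0e+00] F [-0.  -0.3 -1.5] M [ 0.07  0.04 -0.02] w 60.3
shift cm [12.52 -0.12 -0.09] turn deg 0.13 R
 [[ 0.007 -0.2    0.98 ]
 [-0.001  0.98   0.2  ]
 [-1.    -0.002  0.007]]
```

View pics/c17.png

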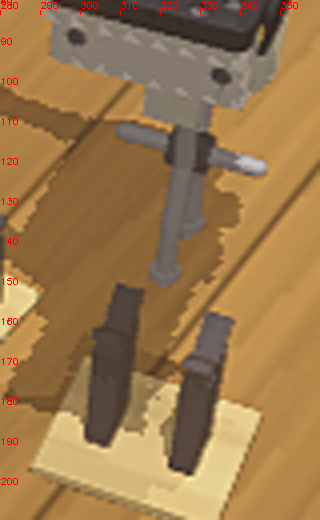

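View pics/c18.png

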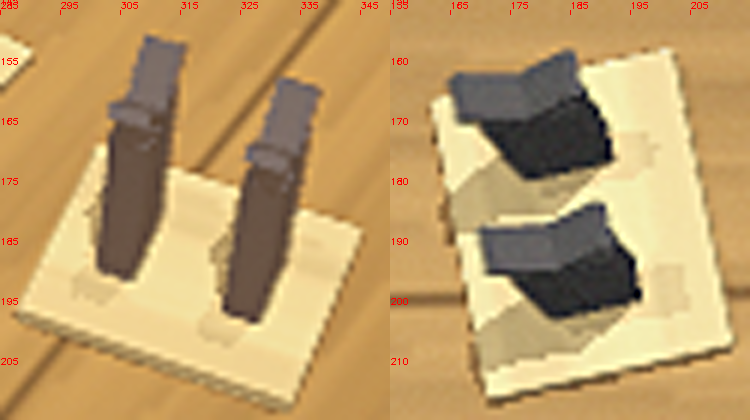

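Request:
arm_command --pt "1 -0.1 -0.05 0.1 0.652" --pt "3 -0.12 -0.09 0.1 0.652" --pt "5 -0.12 -0.09 0.1 0.652" --pt "7 -0.12 -0.09 0.1 0.652" --pt "9 -0.12 -0.09 0.1 0.652" --pt "10.5 -0.12 -0.09 0.1 0.652" --pt "11.4 -0.12 -0.09 0.1 0.652" --pt "11.4 -0.12 -0.09 0.1 0.652"

```text
time: 8.65
tool_pos: [554.1, 170.5, 321.4]
tcp_rot: [-0.515, 1.566, -0.317]
contact_force: [-0.3, -0.1, -1.5]
grip_width: 59.7
```

```bash
python3 - <<'E'
from h import *
rows([555.5,171.1,152.6],0.199)
E
```

```text
t 8.65 grasp [554.7 170.3 162.2] jawyaw 0.1983 toolx [ 0.0041 -0.0013 -1.    ] F [-0.3 -0.1 -1.5] M [ 0.05  0.06 -0.02] w 59.7
shift cm [0.96 0.06 0.09] turn deg -0.04 R
 [[ 0.004 -0.197  0.98 ]
 [-0.001  0.98   0.197]
 [-1.    -0.002  0.004]]
```

Request:
arm_command --pt "0.4 0.06 0.09 0 0.652" --pt "0.8 0.06 0.09 0 0.652" --pt "0.96 0.06 0.09 0 0.652" --pt "0.98 0.06 0.09 0 0.652" --pt "0.98 0.06 0.09 0 0.652"

```text
time: 9.15
tool_pos: [554.9, 171.3, 312.0]
tcp_rot: [-0.44, 1.566, -0.241]
contact_force: [0.2, 0.2, -1.6]
grip_width: 59.8
```

Request:
arm_command --pt "0 0 0 0 0.67" --pt "0 0 0 0 0.7" --pt "0 0 0 0 0.75" --pt "0 0 0 0 0.8"

```text
time: 9.55
tool_pos: [555.0, 171.3, 312.2]
tcp_rot: [-0.415, 1.565, -0.216]
contact_force: [-0.1, 0.4, 0.7]
grip_width: 71.5
```

```bash
python3 - <<'E'
from h import *
rows([555.5,169.0,152.3],0.199)
shot('scene','s7')
cv2.imwrite('pics/c19.png',crop('s7',280,80,80,130,4,''))
E
```

```text
t 9.55 grasp [555.8 171.2 153. ] jawyaw 0.1985 toolx [ 0.0052 -0.0011 -1.    ] F [-0.1  0.4  0.7] M [0.04 0.06 0.02] w 71.5
shift cm [ 0.07 -0.21 -0.07] turn deg -0.03 R
 [[ 0.005 -0.197  0.98 ]
 [-0.001  0.98   0.197]
 [-1.    -0.002  0.005]]
```

View pics/c19.png

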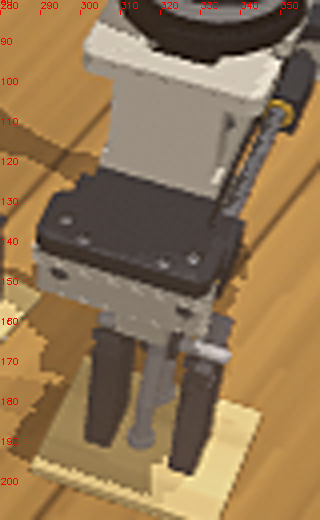

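Request:
arm_command --pt "0.05 -0.1 -0.05 0 0.8" --pt "0.07 -0.21 -0.07 0 0.8" --pt "0.07 -0.21 -0.07 0 0.8" --pt "0.07 -0.21 -0.07 0 0.75"

```text
time: 10.0
tool_pos: [554.7, 169.1, 311.5]
tcp_rot: [-0.413, 1.565, -0.214]
contact_force: [0.2, -0.0, -0.5]
grip_width: 70.5
```

```bash
python3 - <<'E'
from h import *
rows([555.5,169.0,152.3],0.199)
shot('scene','s8')
cv2.imwrite('pics/c20.png',crop('s8',290,140,60,75,8,''))
E
```

```text
t 10.0 grasp [555.6 168.9 152.3] jawyaw 0.1983 toolx [ 0.0052 -0.0011 -1.    ] F [ 0.2 -0.  -0.5] M [ 0.05  0.02 -0.01] w 70.5
shift cm [-0.    0.01 -0.01] turn deg -0.04 R
 [[ 0.005 -0.197  0.98 ]
 [-0.001  0.98   0.197]
 [-1.    -0.002  0.005]]
```

View pics/c20.png

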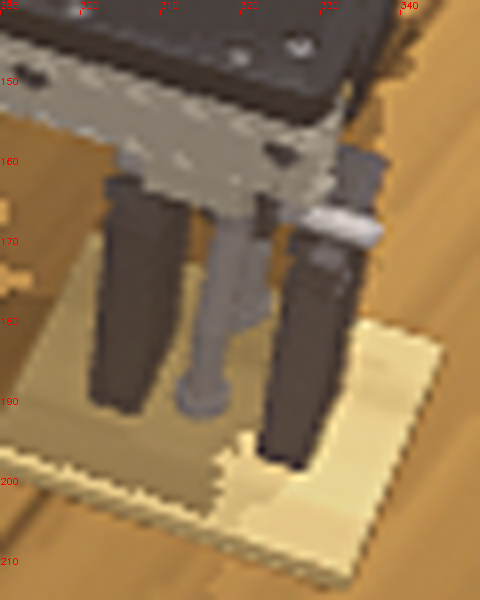

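Request:
arm_command --pt "0 0 0 0 0.7" --pt "0 0 0 0 0.67" --pt "0 0 0 0 0.652" --pt "0 0 0 0 0.652"

```text
time: 10.45
tool_pos: [554.8, 169.2, 311.8]
tcp_rot: [-0.381, 1.565, -0.182]
contact_force: [-1.2, -0.1, 3.2]
grip_width: 60.0
```

```bash
python3 - <<'E'
from h import *
rows([555.5,169.0,152.3],0.199)
E
```

```text
t 10.45 grasp [555.6 169.  152.6] jawyaw 0.1984 toolx [ 0.0056 -0.001  -1.    ] F [-1.2 -0.1  3.2] M [0.07 0.11 0.03] w 60.0
shift cm [ 0.03  0.   -0.01] turn deg -0.04 R
 [[ 0.006 -0.197  0.98 ]
 [-0.001  0.98   0.197]
 [-1.    -0.002  0.005]]
```

Request:
arm_command --pt "-0.2 0 0 0 0.652" --pt "-0.6 0 0 0 0.652" --pt "-1.2 0 0 0 0.652" --pt "-2.2 0 0 0 0.652" --pt "-3.5 0 0 0 0.652" --pt "-5 0 0 0 0.652" --pt "-7 0 0 0 0.652" --pt "-9 0 0 0 0.652" --pt "-11 0 0 0 0.652" --pt "-11.8 0 0 0 0.652"

```text
time: 11.45
tool_pos: [554.1, 169.3, 433.0]
tcp_rot: [-0.225, 1.56, -0.027]
contact_force: [0.5, -0.3, -1.6]
grip_width: 59.8
```

```bash
cat >> h.py <<'E'
def ov(fn,x0,y0,w,h,k,pinsep,tilt=0,eyes=(),pose_=None):
    S=Cam(fn); p,R,_=pose() if pose_ is None else pose_
    ax=R[:,0];d=R[:,1]*np.sign(R[1,1]);e=np.cross(d,-ax)
    g=p+ax*159.2; ax=ax-d*tilt;c=g+ax*130.3;up=-ax
    im=cv2.resize(S.f[y0:y0+h,x0:x0+w],None,fx=k,fy=k,interpolation=cv2.INTER_CUBIC)
    pt=lambda X:tuple(int(v) for v in ((S.pr(X)-[x0,y0]+.5)*k).round())
    th=np.linspace(0,2*np.pi,40)
    for sg in(-1,1):
        P=c+sg*pinsep/2*d
        for zz,r,col in((9,7,(0,255,0)),(0,2.5,(255,0,0))):
            cv2.polylines(im,[np.array([pt(P+up*zz+r*np.cos(a)*e+r*np.sin(a)*d) for a in th])],1,col,1)
    pv=c+up*70
    for q in (-3,3): cv2.line(im,pt(pv+34*e+q*d),pt(pv-34*e+q*d),(0,255,255),1)
    for X in eyes:
      for r in (4.5,7.5): cv2.polylines(im,[np.array([pt(np.add(X,[r*np.cos(a),r*np.sin(a),2.5])) for a in th])],1,(255,0,255),1)
    return im
E
python3 - <<'E'
from h import *
rows([541.1,-197.0,272],0.04)
shot('scene','s9')
cv2.imwrite('pics/c21.png',ov('s9',290,90,70,75,8,33.3))
E
```

```text
t 11.45 grasp [555.8 169.3 273.8] jawyaw 0.1984 toolx [ 1.030e-02 -3.000e-04 -9.999e-01] F [ 0.5 -0.3 -1.6] M [ 0.03 -0.08 -0.02] w 59.8
shift cm [  0.18 -35.62  -8.66] turn deg 9.08 R
 [[ 0.01  -0.197  0.98 ]
 [-0.     0.98   0.197]
 [-1.    -0.002  0.01 ]]
```

View pics/c21.png

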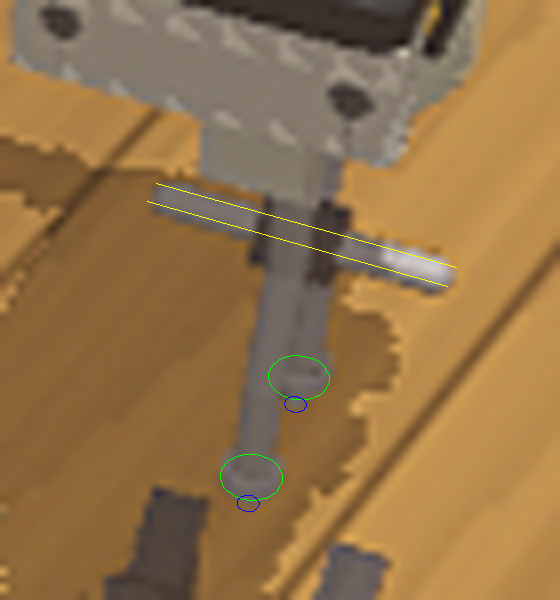

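Regripped: the untilted projection now fits the cross pin and both collars. Moving back to the drive.

Request:
arm_command --pt "0 -2 -0.5 1 0.652" --pt "0 -6 -1.5 2 0.652" --pt "0 -10 -2.5 3 0.652" --pt "0 -14.5 -3.6 4 0.652" --pt "0 -19 -4.7 5 0.652" --pt "0 -23.5 -5.9 6 0.652" --pt "0 -28 -7 7 0.652" --pt "0 -32 -8 8 0.652" --pt "0 -34.7 -8.7 9 0.652" --pt "0 -35.6 -8.8 9.1 0.652"

```text
time: 12.5
tool_pos: [537.5, -199.9, 432.2]
tcp_rot: [-0.071, 1.561, -0.035]
contact_force: [0.3, 0.5, -2.2]
grip_width: 60.2
```

Request:
arm_command --pt "1 0 0 0 0.652" --pt "2 0 0 0 0.652" --pt "2.7 0 0 0 0.652" --pt "2.7 0 0 0 0.652" --pt "2.7 0 0 0 0.652"

```text
time: 13.0
tool_pos: [537.9, -199.0, 405.1]
tcp_rot: [-0.04, 1.562, -0.003]
contact_force: [-1.1, 0.1, -1.2]
grip_width: 59.8
```

```bash
python3 - <<'E'
from h import *
rows([540.0,-197.0,242],0.04)
shot('scene','s10')
cv2.imwrite('pics/c22.png',ov('s10',160,250,60,75,9,33.3,eyes=((541.9,-212.5,102.5),(540.4,-181.6,102.5))))
E
```

```text
t 13.0 grasp [ 539.4 -199.   245.9] jawyaw 0.0373 toolx [ 0.009 -0.    -1.   ] F [-1.1  0.1 -1.2] M [ 0.06  0.   -0.04] w 59.8
shift cm [0.39 0.2  0.07] turn deg -0.16 R
 [[ 0.009 -0.037  0.999]
 [-0.     0.999  0.037]
 [-1.    -0.     0.009]]
```

View pics/c22.png

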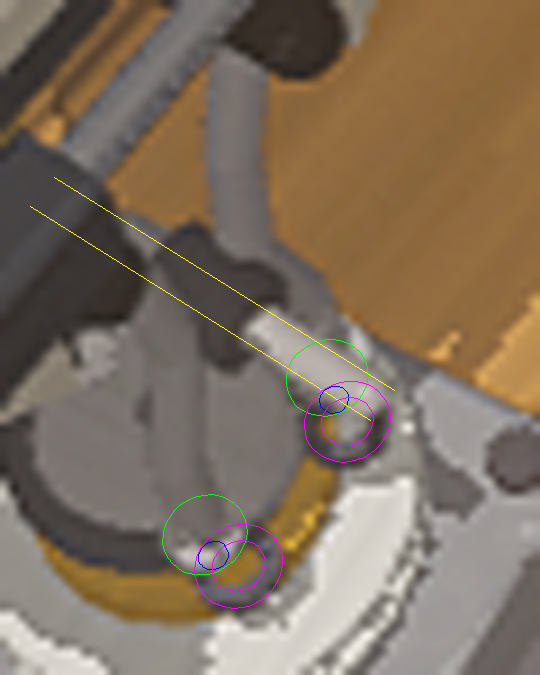

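Request:
arm_command --pt "0.2 0.15 0.05 -0.2 0.652" --pt "0.4 0.2 0.07 -0.2 0.652" --pt "0.4 0.2 0.07 -0.2 0.652" --pt "0.4 0.2 0.07 -0.2 0.652"

```text
time: 13.45
tool_pos: [538.6, -197.1, 401.5]
tcp_rot: [-0.093, 1.561, -0.052]
contact_force: [-0.7, 0.2, -2.0]
grip_width: 59.3
```

```bash
python3 - <<'E'
from h import *
rows([540.0,-197.0,242],0.04)
shot('scene','s11')
a=ov('s11',172,280,35,45,12,33.3,eyes=((541.9,-212.5,102.5),(540.4,-181.6,102.5)))
b=cv2.resize(Cam('s11').f[280:325,172:203],None,fx=12,fy=12,interpolation=cv2.INTER_CUBIC)
cv2.imwrite('pics/c23.png',np.hstack([a,b]))
E
```

```text
t 13.45 grasp [ 540.2 -197.2  242.3] jawyaw 0.0406 toolx [ 9.8e-03 -5.0e-04 -1.0e+00] F [-0.7  0.2 -2. ] M [ 0.01  0.04 -0.03] w 59.3
shift cm [ 0.03  0.02 -0.02] turn deg 0.03 R
 [[ 0.01  -0.041  0.999]
 [-0.001  0.999  0.041]
 [-1.    -0.001  0.01 ]]
```

View pics/c23.png

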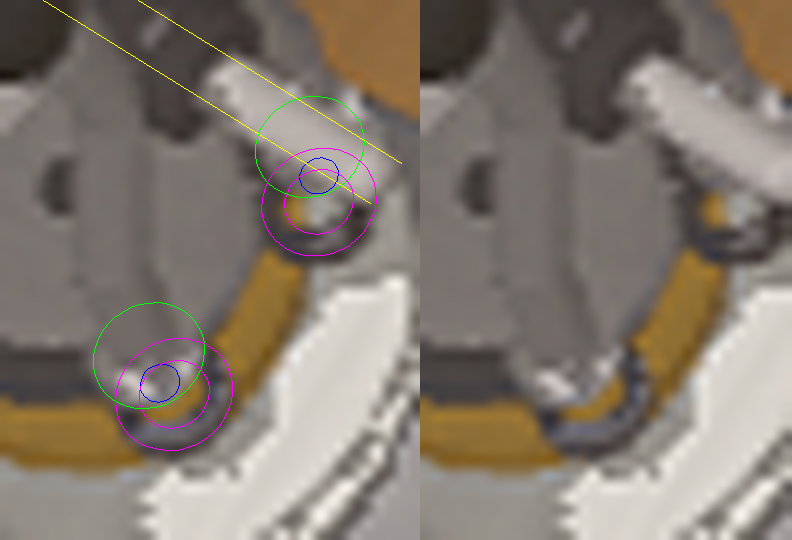

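Pins and eyes line up: the projected pin tips fall inside both eyes, symmetrically by about 1.2 mm. Descending in small steps while watching the force.

Request:
arm_command --pt "0.3 0.02 0 0 0.652" --pt "0.6 0.02 0 0 0.652" --pt "0.8 0.02 0 0 0.652" --pt "0.9 0.02 0 0 0.652" --pt "0.9 0.02 0 0 0.652"

```text
time: 14.0
tool_pos: [538.7, -197.0, 392.3]
tcp_rot: [-0.075, 1.561, -0.035]
contact_force: [0.2, -0.1, -0.9]
grip_width: 59.8
```

```bash
python3 - <<'E'
from h import *
rows([540.0,-197.0,227.5],0.04)
shot('scene','s12')
a=ov('s12',172,280,35,45,12,33.3,eyes=((541.9,-212.5,102.5),(540.4,-181.6,102.5)))
b=cv2.resize(Cam('s12').f[280:325,172:203],None,fx=12,fy=12,interpolation=cv2.INTER_CUBIC)
cv2.imwrite('pics/c24.png',np.hstack([a,b]))
E
```

```text
t 14.0 grasp [ 540.2 -197.1  233.1] jawyaw 0.0404 toolx [ 9.5e-03 -3.0e-04 -1.0e+00] F [ 0.2 -0.1 -0.9] M [-0.02 -0.07 -0.04] w 59.8
shift cm [ 0.56  0.01 -0.02] turn deg 0.02 R
 [[ 0.009 -0.04   0.999]
 [-0.     0.999  0.04 ]
 [-1.    -0.001  0.009]]
```

View pics/c24.png

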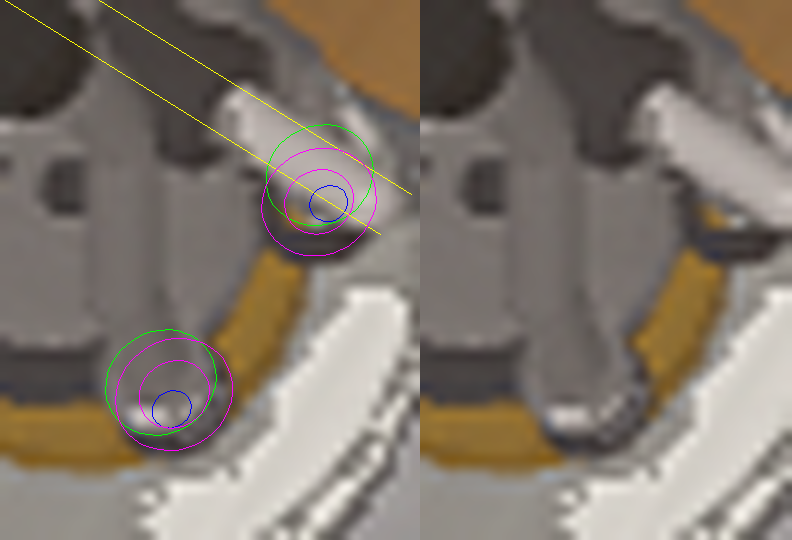

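Request:
arm_command --pt "0.2 0 0 0 0.652" --pt "0.4 0 0 0 0.652" --pt "0.5 0 0 0 0.652" --pt "0.54 0 0 0 0.652" --pt "0.54 0 0 0 0.652"

```text
time: 14.55
tool_pos: [538.8, -197.0, 387.0]
tcp_rot: [-0.085, 1.561, -0.045]
contact_force: [-0.0, -0.3, -1.0]
grip_width: 60.2
```

```bash
python3 - <<'E'
from h import *
rows([540.0,-197.0,227.5],0.04)
shot('scene','s13');shot('top','t13')
a=ov('s13',172,280,35,45,12,33.3,eyes=((541.9,-212.5,102.5),(540.4,-181.6,102.5)))
b=cv2.resize(Cam('s13').f[280:325,172:203],None,fx=12,fy=12,interpolation=cv2.INTER_CUBIC)
cv2.imwrite('pics/c25.png',np.hstack([a,b]))
E
```

```text
t 14.55 grasp [ 540.3 -197.1  227.8] jawyaw 0.0404 toolx [ 9.6e-03 -4.0e-04 -1.0e+00] F [-0.  -0.3 -1. ] M [-0.    0.02  0.03] w 60.2
shift cm [ 0.03  0.01 -0.03] turn deg 0.03 R
 [[ 0.01  -0.04   0.999]
 [-0.     0.999  0.04 ]
 [-1.    -0.001  0.01 ]]
```

View pics/c25.png

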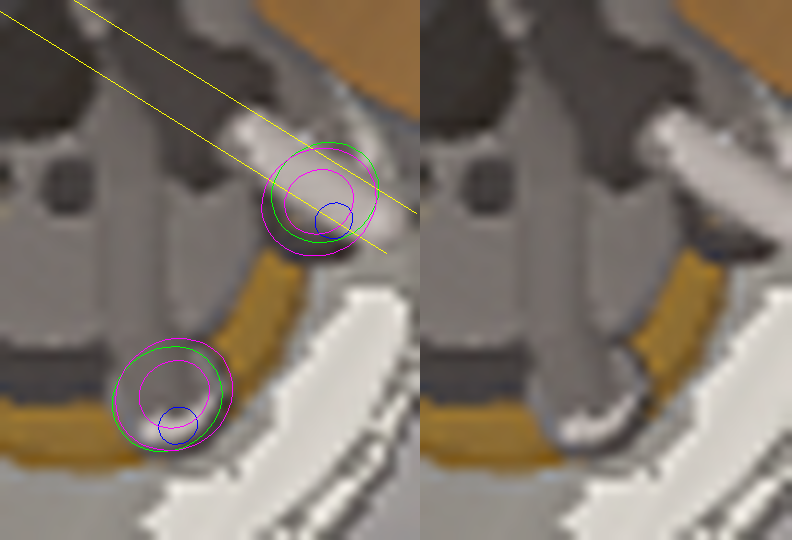

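The collars sit over the lugs with no contact force, so the pins are in the eyes. Now spreading in stages.

Request:
arm_command --pt "0 0 0 0 0.62" --pt "0 0 0 0 0.59" --pt "0 0 0 0 0.56" --pt "0 0 0 0 0.54" --pt "0 0 0 0 0.54"

```text
time: 15.15
tool_pos: [538.7, -197.0, 387.1]
tcp_rot: [-0.095, 1.561, -0.054]
contact_force: [-0.1, -1.3, -2.4]
grip_width: 50.0
```

```bash
python3 - <<'E'
from h import *
rows([540.0,-197.0,227.5],0.04)
shot('scene','s14')
b=cv2.resize(Cam('s14').f[270:330,160:225],None,fx=9,fy=9,interpolation=cv2.INTER_CUBIC)
cv2.imwrite('pics/c26.png',b)
E
```

```text
t 15.15 grasp [ 540.3 -197.1  227.9] jawyaw 0.0405 toolx [ 9.6e-03 -5.0e-04 -1.0e+00] F [-0.1 -1.3 -2.4] M [-0.06  0.09  0.02] w 50.0
shift cm [ 0.04  0.01 -0.03] turn deg 0.03 R
 [[ 0.01  -0.04   0.999]
 [-0.001  0.999  0.04 ]
 [-1.    -0.001  0.01 ]]
```

View pics/c26.png

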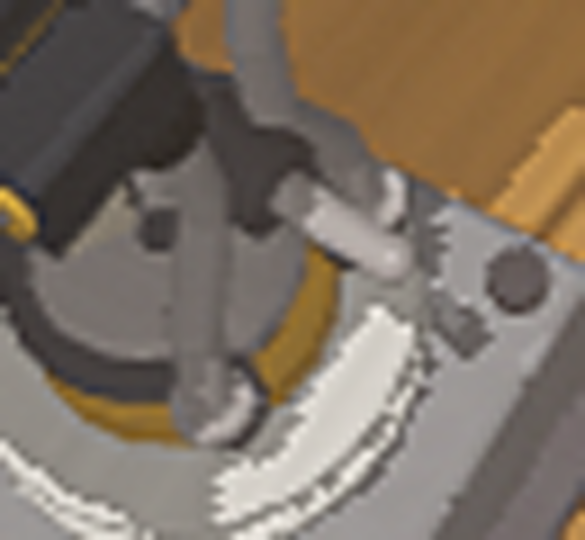

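Request:
arm_command --pt "0 0 0 0 0.52" --pt "0 0 0 0 0.5" --pt "0 0 0 0 0.48" --pt "0 0 0 0 0.46" --pt "0 0 0 0 0.456" --pt "0 0 0 0 0.456"

```text
time: 15.8
tool_pos: [538.7, -197.1, 387.1]
tcp_rot: [-0.099, 1.561, -0.058]
contact_force: [0.1, 1.2, -2.0]
grip_width: 42.2
```

```bash
python3 - <<'E'
from h import *
rows([540.0,-197.0,227.5],0.04)
shot('scene','s15');shot('top','t15')
b=cv2.resize(Cam('s15').f[270:330,155:215],None,fx=9,fy=9,interpolation=cv2.INTER_CUBIC)
a=cv2.resize(Cam('t15').f[160:240,345:425],None,fx=6,fy=6,interpolation=cv2.INTER_CUBIC)
cv2.imwrite('pics/c27.png',b);cv2.imwrite('pics/c28.png',a)
E
```

```text
t 15.8 grasp [ 540.3 -197.2  227.9] jawyaw 0.0404 toolx [ 9.7e-03 -6.0e-04 -1.0e+00] F [ 0.1  1.2 -2. ] M [-0.08  0.14  0.06] w 42.2
shift cm [ 0.04  0.02 -0.03] turn deg 0.03 R
 [[ 0.01  -0.04   0.999]
 [-0.001  0.999  0.04 ]
 [-1.    -0.001  0.01 ]]
```

View pics/c27.png

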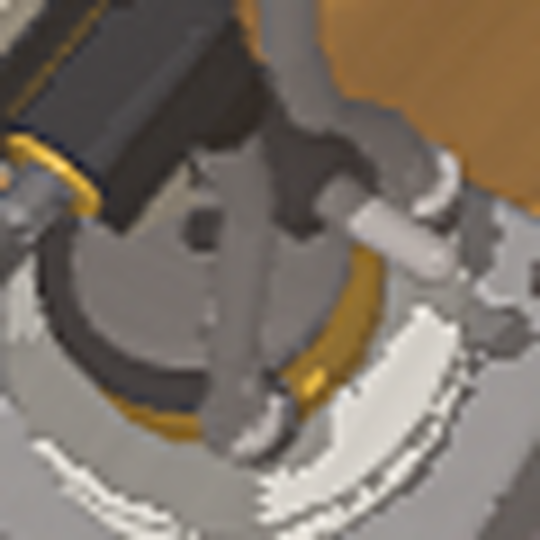

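View pics/c28.png

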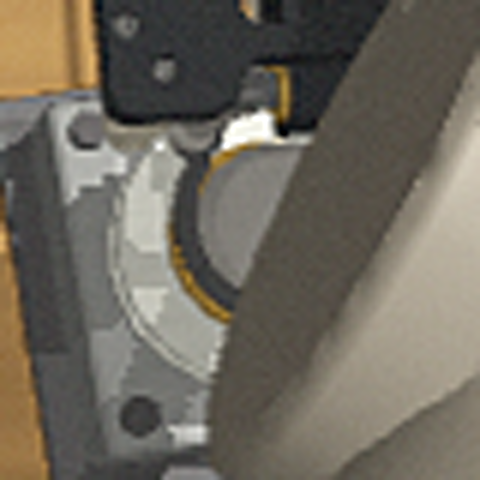

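```bash
python3 - <<'E'
from h import *
ims=[]
for n in ('scene0','s15'):
    S=Cam(n); im=cv2.resize(S.f[280:325,155:190],None,fx=11,fy=11,interpolation=cv2.INTER_CUBIC)
    pt=lambda X:tuple(int(v) for v in ((S.pr(X)-[155,280]+.5)*11).round())
    th=np.linspace(0,2*np.pi,120)
    for r,z,c,col in ((29,105,(511.9,-197.6),(0,0,255)),(23,105,(511.9,-197.6),(0,255,0)),(21,102,(511.1,-197.9),(255,0,0))):
        cv2.polylines(im,[np.array([pt((c[0]+r*np.cos(a),c[1]+r*np.sin(a),z)) for a in th])],1,col,1)
    ims.append(im)
cv2.imwrite('pics/c29.png',np.hstack(ims))
E
```

```text
(no output)
```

View pics/c29.png

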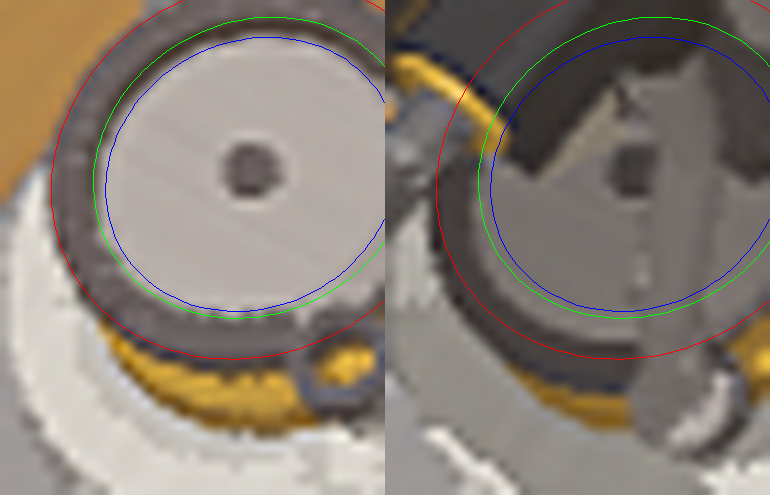

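The ring has opened: its lower arc moved about 5 mm outward and its back stayed put. Now drawing it 3.5 mm along −x.

Request:
arm_command --pt "0 0 0 0 0.45" --pt "0 0 -0.1 0 0.45" --pt "0 0 -0.2 0 0.45" --pt "0 0 -0.3 0 0.45" --pt "0 0 -0.36 0 0.45" --pt "0 0 -0.36 0 0.45" --pt "0 0 -0.36 0 0.45"

```text
time: 16.6
tool_pos: [535.1, -197.2, 387.1]
tcp_rot: [-0.095, 1.561, -0.055]
contact_force: [-0.7, -0.5, -1.7]
grip_width: 41.5
```

```bash
python3 - <<'E'
from h import *
rows([536.6,-197.1,223],0.04)
shot('scene','s16');shot('top','t16')
ims=[]
for n in ('s15','s16'):
    S=Cam(n); im=cv2.resize(S.f[280:325,155:190],None,fx=11,fy=11,interpolation=cv2.INTER_CUBIC)
    pt=lambda X:tuple(int(v) for v in ((S.pr(X)-[155,280]+.5)*11).round())
    th=np.linspace(0,2*np.pi,120)
    for r,z,c,col in ((29,105,(511.9,-197.6),(0,0,255)),(21,102,(511.1,-197.9),(255,0,0))):
        cv2.polylines(im,[np.array([pt((c[0]+r*np.cos(a),c[1]+r*np.sin(a),z)) for a in th])],1,col,1)
    ims.append(im)
cv2.imwrite('pics/c30.png',np.hstack(ims))
E
```

```text
t 16.6 grasp [ 536.7 -197.3  227.9] jawyaw 0.0404 toolx [ 9.7e-03 -5.0e-04 -1.0e+00] F [-0.7 -0.5 -1.7] M [ 0.03  0.05 -0.04] w 41.5
shift cm [ 0.49  0.02 -0.01] turn deg 0.03 R
 [[ 0.01  -0.04   0.999]
 [-0.001  0.999  0.04 ]
 [-1.    -0.001  0.01 ]]
```

View pics/c30.png

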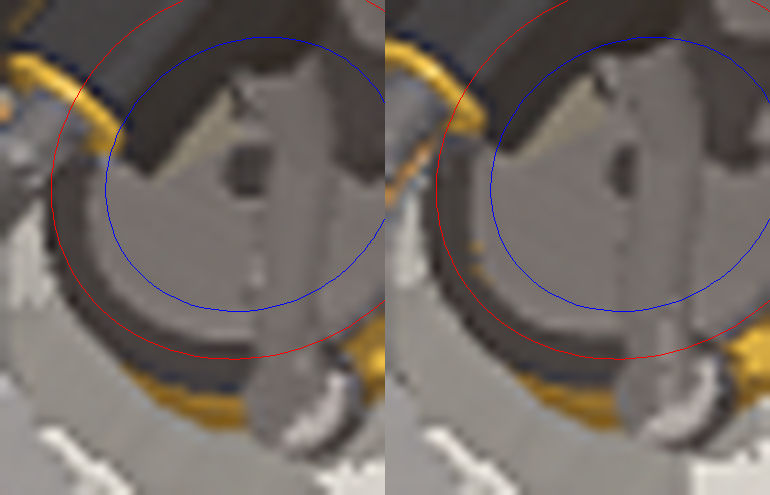

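```bash
python3 - <<'E'
from h import *
ims=[]
for n in ('t13','t15','t16'):
    T=Cam(n); im=cv2.resize(T.f[175:225,368:390],None,fx=12,fy=12,interpolation=cv2.INTER_CUBIC)
    for k in range(0,50,5): cv2.line(im,(0,k*12),(6,k*12),(0,0,255),1)
    cv2.line(im,(120,0),(120,600),(0,0,255),1)
    ims.append(im)
cv2.imwrite('pics/c31.png',np.hstack(ims))
E
```

```text
(no output)
```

View pics/c31.png

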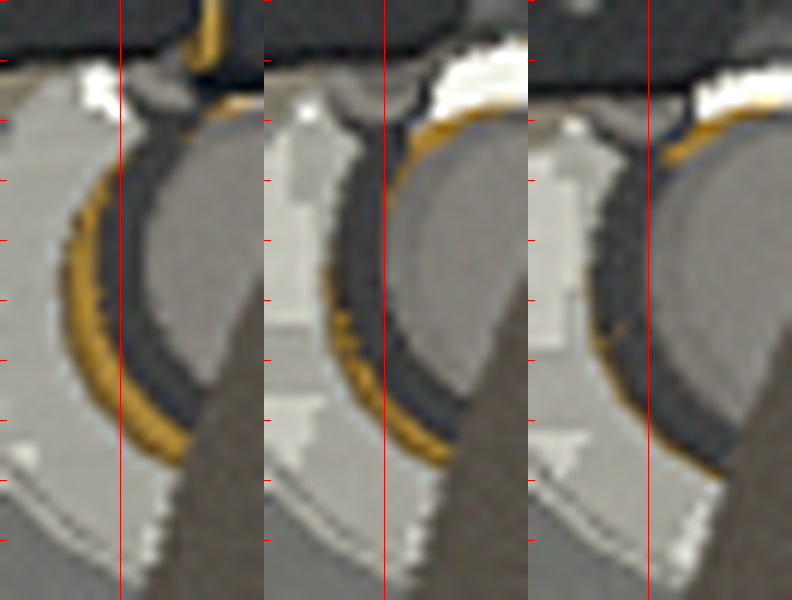

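The top view shows the ring drawn back (the brass gap at its lower left has shrunk) and both arms spread. Descending in steps.

Request:
arm_command --pt "0.15 0 0 0 0.45" --pt "0.3 0 0 0 0.45" --pt "0.45 0 0 0 0.45" --pt "0.6 0 0 0 0.45" --pt "0.6 0 0 0 0.45"

```text
time: 17.2
tool_pos: [535.2, -197.2, 380.7]
tcp_rot: [-0.058, 1.562, -0.017]
contact_force: [-0.3, 0.1, -2.5]
grip_width: 41.6
```

```bash
cat > v.py <<'E'
import sys
from h import *
n=sys.argv[1]
rows([536.6,-197.1,215],0.04)
S=shot('scene','s'+n);T=shot('top','t'+n)
S=Cam('s'+n);T=Cam('t'+n)
a=cv2.resize(S.f[275:325,155:210],None,fx=9,fy=9,interpolation=cv2.INTER_CUBIC)
b=cv2.resize(T.f[175:225,365:398],None,fx=9,fy=9,interpolation=cv2.INTER_CUBIC)
cv2.imwrite('pics/v%s.png'%n,np.hstack([a,b]))
E
python3 v.py 17
```

```text
t 17.2 grasp [ 536.7 -197.2  221.5] jawyaw 0.0404 toolx [ 9.2e-03 -2.0e-04 -1.0e+00] F [-0.3  0.1 -2.5] M [ 0.04 -0.01  0.01] w 41.6
shift cm [ 0.65  0.01 -0.01] turn deg 0.02 R
 [[ 0.009 -0.04   0.999]
 [-0.     0.999  0.04 ]
 [-1.    -0.001  0.009]]
```

View pics/v17.png

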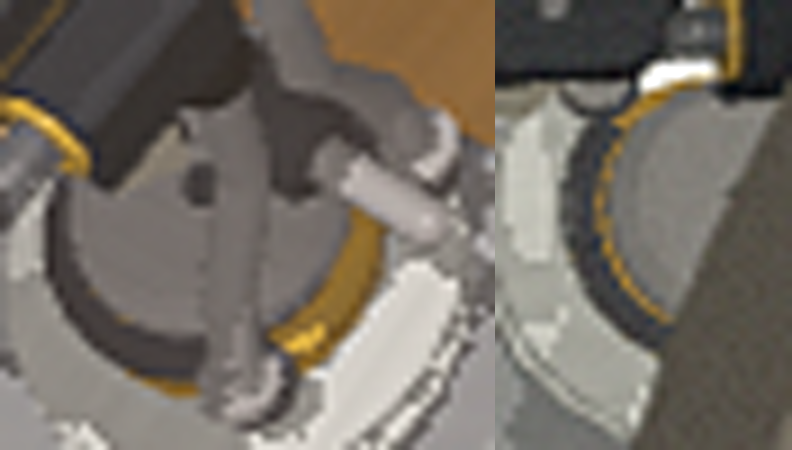

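The ring follows freely, and a brass gap is visible all round between it and the shaft. Continuing.

Request:
arm_command --pt "0.15 0 0 0 0.45" --pt "0.3 0 0 0 0.45" --pt "0.45 0 0 0 0.45" --pt "0.55 0 0 0 0.45" --pt "0.55 0 0 0 0.45"

```text
time: 17.8
tool_pos: [535.3, -197.2, 375.3]
tcp_rot: [-0.075, 1.561, -0.035]
contact_force: [0.3, 0.2, -1.5]
grip_width: 41.5
```

```bash
python3 v.py 18
```

```text
t 17.8 grasp [ 536.8 -197.2  216.2] jawyaw 0.0405 toolx [ 9.5e-03 -3.0e-04 -1.0e+00] F [ 0.3  0.2 -1.5] M [ 0.04  0.02 -0.03] w 41.5
shift cm [ 0.11  0.02 -0.02] turn deg 0.03 R
 [[ 0.009 -0.04   0.999]
 [-0.     0.999  0.04 ]
 [-1.    -0.001  0.009]]
```

View pics/v18.png

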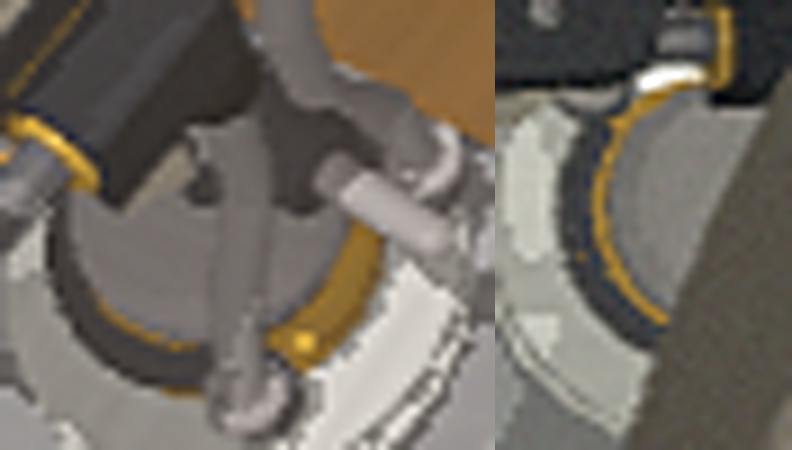

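Request:
arm_command --pt "0.08 0 0 0 0.45" --pt "0.16 0 0 0 0.45" --pt "0.16 0 0 0 0.45"

```text
time: 18.2
tool_pos: [535.3, -197.2, 373.9]
tcp_rot: [-0.078, 1.561, -0.037]
contact_force: [-0.6, 0.1, -1.9]
grip_width: 41.7
```

Request:
arm_command --pt "0.06 0 0 0 0.45" --pt "0.12 0 0 0 0.45" --pt "0.12 0 0 0 0.45"

```text
time: 18.5
tool_pos: [535.3, -197.2, 372.5]
tcp_rot: [-0.071, 1.561, -0.03]
contact_force: [0.3, 0.0, -1.4]
grip_width: 41.6
```

Request:
arm_command --pt "0.06 0 0 0 0.45" --pt "0.12 0 0 0 0.45" --pt "0.12 0 0 0 0.45"

```text
time: 18.8
tool_pos: [535.3, -197.2, 371.2]
tcp_rot: [-0.063, 1.561, -0.023]
contact_force: [-0.2, 0.2, -2.5]
grip_width: 41.2
```

Request:
arm_command --pt "0.05 0 0 0 0.45" --pt "0.1 0 0 0 0.45" --pt "0.1 0 0 0 0.45"

```text
time: 19.1
tool_pos: [535.4, -197.2, 370.5]
tcp_rot: [-0.089, 1.561, -0.049]
contact_force: [0.5, 0.2, 0.5]
grip_width: 41.6
```

Request:
arm_command --pt "0.05 0 0 0 0.45" --pt "0.1 0 0 0 0.45" --pt "0.1 0 0 0 0.45"

```text
time: 19.4
tool_pos: [535.5, -197.2, 369.9]
tcp_rot: [-0.117, 1.56, -0.077]
contact_force: [0.3, 1.2, 3.3]
grip_width: 41.6
```

```bash
python3 v.py 19
```

```text
t 19.4 grasp [ 537.2 -197.3  210.7] jawyaw 0.0405 toolx [ 1.080e-02 -8.000e-04 -9.999e-01] F [0.3 1.2 3.3] M [ 0.15 -0.03  0.09] w 41.6
shift cm [-0.43  0.02 -0.06] turn deg 0.03 R
 [[ 0.011 -0.041  0.999]
 [-0.001  0.999  0.041]
 [-1.    -0.001  0.011]]
```

View pics/v19.png

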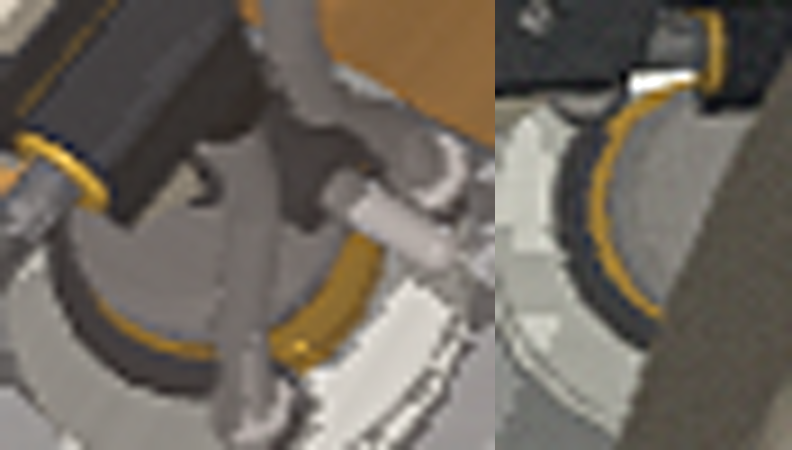

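Request:
arm_command --pt "0.06 0 0 0 0.45" --pt "0.12 0 0 0 0.45" --pt "0.12 0 0 0 0.45"

```text
time: 19.8
tool_pos: [535.7, -197.2, 369.3]
tcp_rot: [-0.149, 1.559, -0.109]
contact_force: [-1.1, 0.9, 6.1]
grip_width: 41.7
```

```bash
python3 -c "
from h import *
rows([536.6,-197.1,215],0.04)"
```

```text
t 19.8 grasp [ 537.6 -197.4  210.1] jawyaw 0.0405 toolx [ 0.012  -0.0013 -0.9999] F [-1.1  0.9  6.1] M [ 0.27 -0.05  0.02] w 41.7
shift cm [-0.49  0.03 -0.09] turn deg 0.03 R
 [[ 0.012 -0.04   0.999]
 [-0.001  0.999  0.04 ]
 [-1.    -0.002  0.012]]
```

Contact builds smoothly to about 6 N, with the ring top at z ≈ 89, below the collar's underside at 92. The shim top is then about 84, inside its stated range. Letting the ring close.

Request:
arm_command --pt "0 0 0 0 0.48" --pt "0 0 0.03 0 0.51" --pt "0 0 0.06 0 0.54" --pt "0 0 0.1 0 0.57" --pt "0 0 0.13 0 0.6" --pt "0 0 0.16 0 0.62" --pt "0 0 0.16 0 0.62" --pt "0 0 0.16 0 0.62"

```text
time: 20.6
tool_pos: [537.2, -197.1, 369.2]
tcp_rot: [-0.148, 1.559, -0.107]
contact_force: [-0.5, -1.8, 2.6]
grip_width: 57.0
```

```bash
python3 v.py 20
```

```text
t 20.6 grasp [ 539.1 -197.3  210. ] jawyaw 0.0405 toolx [ 0.0117 -0.0013 -0.9999] F [-0.5 -1.8  2.6] M [-0.33  0.06  0.05] w 57.0
shift cm [-0.5   0.03 -0.24] turn deg 0.03 R
 [[ 0.012 -0.04   0.999]
 [-0.001  0.999  0.041]
 [-1.    -0.002  0.012]]
```

View pics/v20.png

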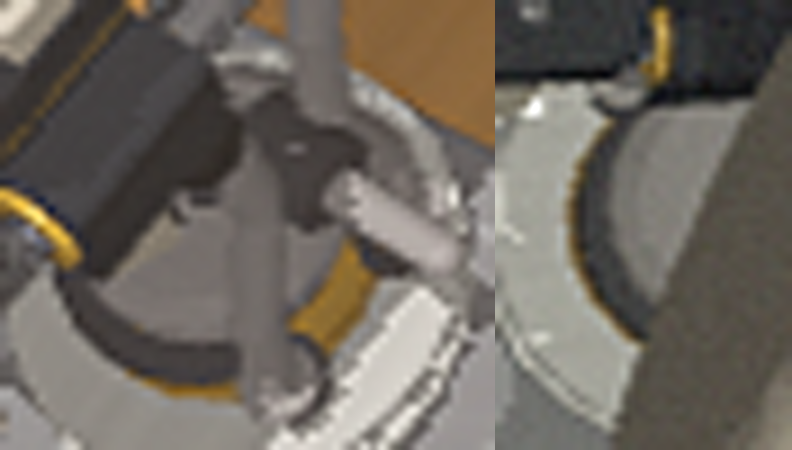

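The ring is closed: brass shows evenly on the visible side and no gap is left at the shaft. Lifting the pins out slowly at 57 mm.

Request:
arm_command --pt "-0.1 0 0 0 0.62" --pt "-0.25 0 0 0 0.62" --pt "-0.4 0 0 0 0.62" --pt "-0.4 0 0 0 0.62"

```text
time: 21.1
tool_pos: [537.1, -197.0, 372.9]
tcp_rot: [-0.086, 1.56, -0.045]
contact_force: [-0.9, -0.4, -2.1]
grip_width: 56.9
```

```bash
python3 v.py 21
```

```text
t 21.1 grasp [ 538.9 -197.   213.8] jawyaw 0.0405 toolx [ 1.100e-02 -5.000e-04 -9.999e-01] F [-0.9 -0.4 -2.1] M [ 0.1   0.06 -0.07] w 56.9
shift cm [-0.13  0.   -0.23] turn deg 0.03 R
 [[ 0.011 -0.04   0.999]
 [-0.     0.999  0.041]
 [-1.    -0.001  0.011]]
```

View pics/v21.png

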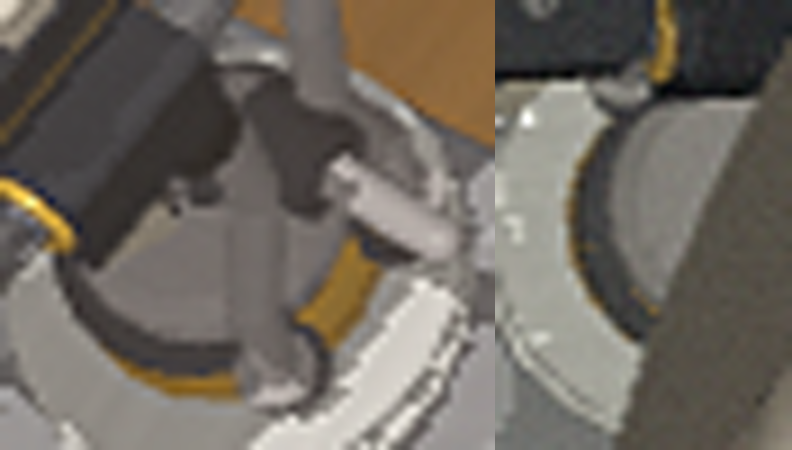

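Request:
arm_command --pt "0 0 0 0 0.63" --pt "0 0 0 0 0.64" --pt "0 0 0 0 0.64" --pt "-0.15 0 0 0 0.64" --pt "-0.3 0 0 0 0.64" --pt "-0.4 0 0 0 0.64" --pt "-0.4 0 0 0 0.64"

```text
time: 21.9
tool_pos: [537.1, -197.0, 377.2]
tcp_rot: [-0.118, 1.559, -0.077]
contact_force: [-0.2, -0.3, -0.8]
grip_width: 59.0
```

```bash
python3 v.py 22
```

```text
t 21.9 grasp [ 539.  -197.1  218. ] jawyaw 0.0406 toolx [ 1.160e-02 -9.000e-04 -9.999e-01] F [-0.2 -0.3 -0.8] M [ 0.02  0.03 -0.02] w 59.0
shift cm [ 0.3   0.01 -0.24] turn deg 0.03 R
 [[ 0.012 -0.041  0.999]
 [-0.001  0.999  0.041]
 [-1.    -0.001  0.012]]
```

View pics/v22.png

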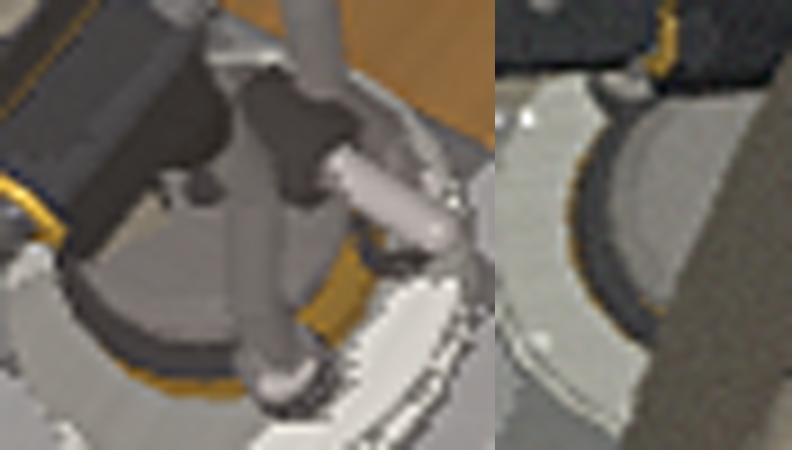

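Request:
arm_command --pt "-0.2 0 0 0 0.64" --pt "-0.5 0 0 0 0.64" --pt "-1 0 0 0 0.64" --pt "-2 0 0 0 0.645" --pt "-3.5 0 0 0 0.65" --pt "-5 0 0 0 0.65" --pt "-6 0 0 0 0.652" --pt "-6 0 0 0 0.652" --pt "-6 0 0 0 0.652"

```text
time: 22.9
tool_pos: [536.3, -196.9, 436.9]
tcp_rot: [-0.095, 1.56, -0.055]
contact_force: [0.1, 0.6, -2.1]
grip_width: 59.9
```

```bash
python3 v.py 23; python3 -c "
from h import *
rows([555.0,169,275],0.1985)
cv2.imwrite('pics/c32.png',crop('s23',130,240,110,100,6,''))"
```

```text
t 22.9 grasp [ 538.1 -197.   277.7] jawyaw 0.0405 toolx [ 1.130e-02 -6.000e-04 -9.999e-01] F [ 0.1  0.6 -2.1] M [ 0.06 -0.05  0.01] w 59.9
shift cm [ 6.27 -0.   -0.22] turn deg 0.03 R
 [[ 0.011 -0.041  0.999]
 [-0.001  0.999  0.041]
 [-1.    -0.001  0.011]]
t 23.0 grasp [ 537.9 -196.9  277. ] jawyaw 0.0405 toolx [ 0.0099 -0.     -1.    ] F [ 0.6 -0.5 -2.2] M [-0.03 -0.02  0.  ] w 60.4
shift cm [ 0.22 36.49  3.19] turn deg -9.05 R
 [[ 0.01  -0.04   0.999]
 [-0.     0.999  0.04 ]
 [-1.    -0.     0.01 ]]
```

View pics/c32.png

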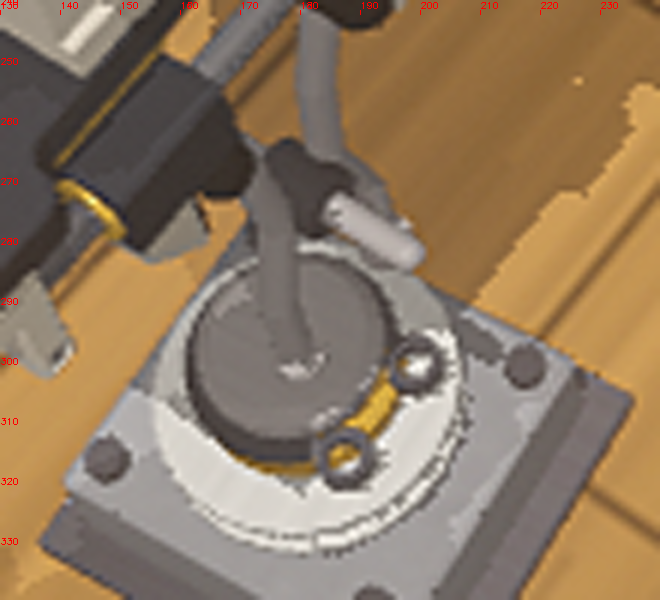

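View pics/v23.png

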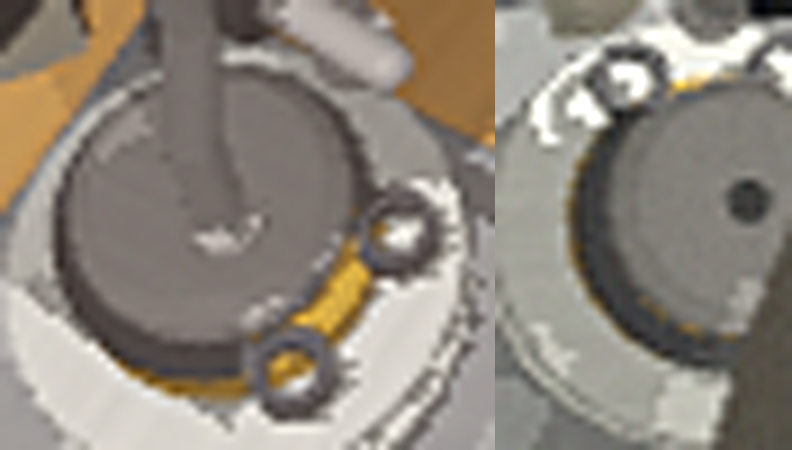

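The ring is seated in the groove: eyes at scene (187,316) and (199,300), with the ring visible below the collar all round. Returning the pliers to the rack.

Request:
arm_command --pt "0 2 0.2 -1 0.652" --pt "0 6 0.5 -2 0.652" --pt "0 10 0.9 -3 0.652" --pt "0 14.5 1.3 -4 0.652" --pt "0 19 1.7 -5 0.652" --pt "0 24 2.1 -6 0.652" --pt "0 28.5 2.5 -7 0.652" --pt "0 32.5 2.8 -8 0.652" --pt "0 35.5 3.1 -8.8 0.652" --pt "0 36.5 3.2 -9 0.652"

```text
time: 24.0
tool_pos: [553.1, 172.0, 435.5]
tcp_rot: [-0.12, 1.562, 0.081]
contact_force: [0.3, -0.1, -1.4]
grip_width: 59.5
```

Request:
arm_command --pt "0 0 0 0 0.652" --pt "0 0 0 0 0.652" --pt "0 0 0 0 0.652"

```text
time: 24.3
tool_pos: [553.2, 170.7, 435.2]
tcp_rot: [-0.2, 1.563, -0.001]
contact_force: [1.2, -0.6, -1.5]
grip_width: 59.9
```

```bash
python3 -c "
from h import *
rows([555.4,169,163],0.1985)
shot('scene','s24')
cv2.imwrite('pics/c33.png',ov('s24',280,85,80,120,5,33.3))"
```

```text
t 24.3 grasp [554.5 170.7 276. ] jawyaw 0.1997 toolx [ 0.0078 -0.     -1.    ] F [ 1.2 -0.6 -1.5] M [ 0.01  0.06 -0.03] w 59.9
shift cm [11.3  -0.17 -0.03] turn deg 0.07 R
 [[ 0.008 -0.198  0.98 ]
 [-0.     0.98   0.198]
 [-1.    -0.002  0.008]]
```

View pics/c33.png

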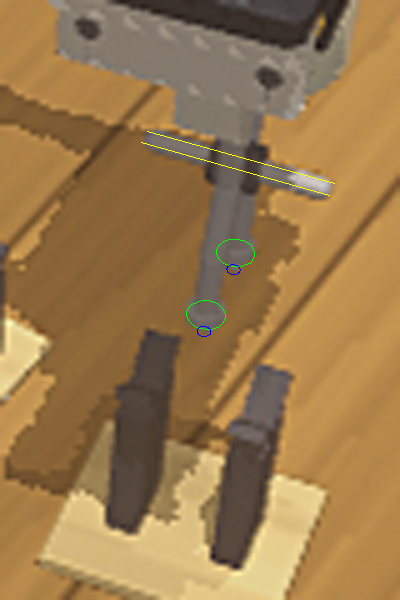

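The pliers still match the predicted pose in the jaws, upright. Lowering into the notches.

Request:
arm_command --pt "1 -0.1 0 0.1 0.652" --pt "3 -0.17 -0.03 0.1 0.652" --pt "5 -0.17 -0.03 0.1 0.652" --pt "7 -0.17 -0.03 0.1 0.652" --pt "9 -0.17 -0.03 0.1 0.652" --pt "10.5 -0.17 -0.03 0.1 0.652" --pt "11.2 -0.17 -0.03 0.1 0.652" --pt "11.2 -0.17 -0.03 0.1 0.652" --pt "11.2 -0.17 -0.03 0.1 0.652"

```text
time: 25.25
tool_pos: [554.5, 168.7, 323.9]
tcp_rot: [-0.164, 1.562, 0.033]
contact_force: [0.1, -0.2, -1.1]
grip_width: 60.2
```

```bash
python3 -c "
from h import *
rows([555.4,169,153],0.1985)
shot('scene','s25')
cv2.imwrite('pics/c34.png',ov('s25',285,120,70,95,6,33.3))"
```

```text
t 25.25 grasp [555.9 168.7 164.7] jawyaw 0.1971 toolx [ 8.9e-03  3.0e-04 -1.0e+00] F [ 0.1 -0.2 -1.1] M [-0.    0.    0.01] w 60.2
shift cm [ 1.17  0.04 -0.05] turn deg -0.08 R
 [[ 0.009 -0.196  0.981]
 [ 0.     0.981  0.196]
 [-1.    -0.001  0.009]]
```

View pics/c34.png

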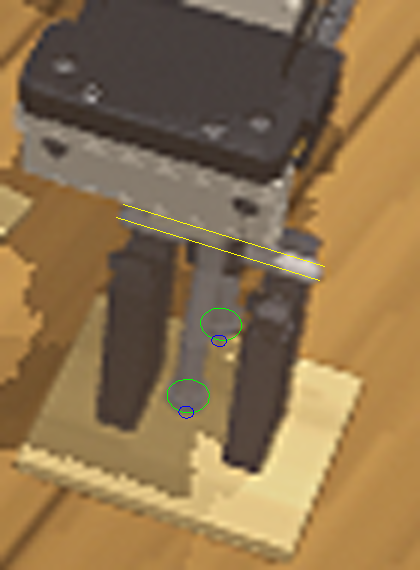

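Request:
arm_command --pt "0.4 0.03 -0.05 0 0.652" --pt "0.8 0.04 -0.05 0 0.652" --pt "1 0.04 -0.05 0 0.652" --pt "1.1 0.04 -0.05 0 0.652" --pt "1.1 0.04 -0.05 0 0.652"

```text
time: 25.8
tool_pos: [554.0, 169.1, 313.0]
tcp_rot: [-0.158, 1.561, 0.039]
contact_force: [0.7, 0.1, -1.6]
grip_width: 60.0
```

```bash
python3 -c "
from h import *
rows([555.4,169,152.5],0.1985)
shot('scene','s26')
cv2.imwrite('pics/c35.png',ov('s26',285,120,70,95,6,33.3))"
```

```text
t 25.8 grasp [555.5 169.2 153.9] jawyaw 0.1973 toolx [ 9.4e-03  4.0e-04 -1.0e+00] F [ 0.7  0.1 -1.6] M [ 0.08 -0.01 -0.03] w 60.0
shift cm [ 0.14 -0.01 -0.02] turn deg -0.07 R
 [[ 0.009 -0.196  0.981]
 [ 0.     0.981  0.196]
 [-1.    -0.001  0.009]]
```

View pics/c35.png

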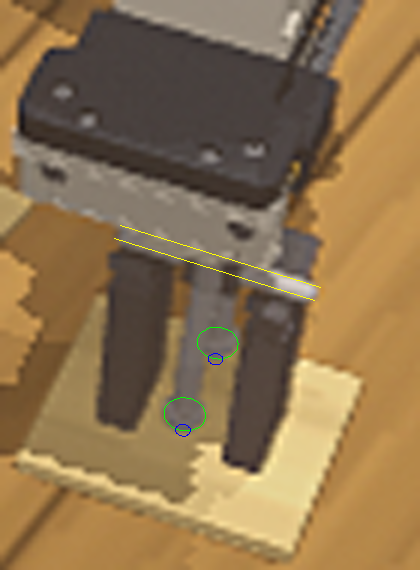

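Request:
arm_command --pt "0.06 0 -0.02 0 0.652" --pt "0.12 0 -0.02 0 0.652" --pt "0.15 0 -0.02 0 0.652" --pt "0.15 0 -0.02 0 0.652"

```text
time: 26.25
tool_pos: [554.0, 169.0, 312.0]
tcp_rot: [-0.157, 1.561, 0.04]
contact_force: [-0.1, -0.1, 0.7]
grip_width: 60.3
```

The weight has come off (Fz −1.6 → +0.7), so the cross pin rests in the notches. Releasing.

Request:
arm_command --pt "0 0 0 0 0.665" --pt "0 0 0 0 0.68" --pt "0 0 0 0 0.7" --pt "0 0 0 0 0.75" --pt "0 0 0 0 0.82" --pt "0 0 0 0 0.9" --pt "0 0 0 0 0.9" --pt "0 0 0 0 0.9"

```text
time: 27.05
tool_pos: [554.0, 169.0, 312.0]
tcp_rot: [-0.156, 1.56, 0.041]
contact_force: [-0.2, -0.1, 0.3]
grip_width: 82.7
```

```bash
python3 -c "
from h import *
rows([555.4,169,200],0.1985)
shot('scene','s27')
cv2.imwrite('pics/c36.png',ov('s27',285,120,70,95,6,31))"
```

```text
t 27.05 grasp [555.6 169.1 152.8] jawyaw 0.1973 toolx [ 1.030e-02  4.000e-04 -9.999e-01] F [-0.2 -0.1  0.3] M [ 0.05 -0.02 -0.05] w 82.7
shift cm [-4.72 -0.01  0.02] turn deg -0.07 R
 [[ 0.01  -0.196  0.981]
 [ 0.     0.981  0.196]
 [-1.    -0.002  0.01 ]]
```

View pics/c36.png

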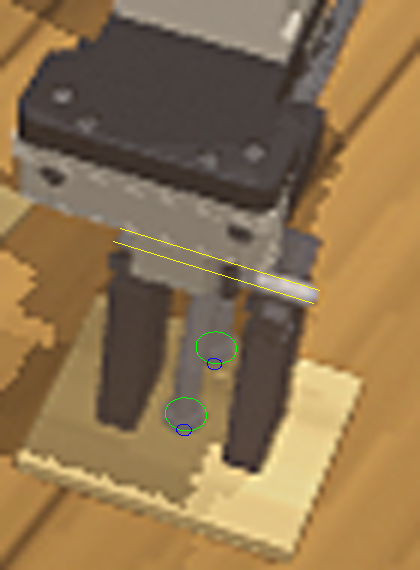

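Pliers released and standing. Lifting straight up, then clear.

Request:
arm_command --pt "-0.3 0 0 0 0.9" --pt "-0.8 0 0 0 0.9" --pt "-1.6 0 0 0 0.9" --pt "-3 0 0 0 0.9" --pt "-5 0 0 0 0.9" --pt "-7.5 0 0 0 0.9" --pt "-10 0 0 0 0.9" --pt "-12 0 0 0 0.9" --pt "-12 0 0 0 0.9"

```text
time: 28.0
tool_pos: [552.9, 169.1, 435.8]
tcp_rot: [-0.107, 1.554, 0.091]
contact_force: [0.7, 0.1, 0.1]
grip_width: 82.5
```

Request:
arm_command --pt "0 2 -3 0 0.9" --pt "0 5 -7 0 0.9" --pt "0 8 -11 0 0.9" --pt "0 11 -14 0 0.9" --pt "0 14 -17 0 0.9" --pt "0 17 -18 0 0.9" --pt "0 19 -18 0 0.9" --pt "0 20 -18 0 0.9" --pt "0 20 -18 0 0.9" --pt "0 20 -18 0 0.9"

```text
time: 29.0
tool_pos: [337.5, 329.4, 431.9]
tcp_rot: [-0.164, 1.554, 0.033]
contact_force: [0.1, -0.4, -0.3]
grip_width: 82.6
```

```bash
python3 -c "
from h import *
rows([555.4,169,200],0.1985)
shot('scene','s28');shot('top','t28')
cv2.imwrite('pics/c37.png',np.hstack([crop('s28',285,120,70,95,6,''),crop('t28',145,145,60,95,6,'')]))
cv2.imwrite('pics/c38.png',np.hstack([crop('s28',145,265,75,80,5,''),crop('t28',350,160,75,80,5,'')]))"
```

```text
t 29.0 grasp [340.1 329.5 272.7] jawyaw 0.1973 toolx [ 1.650e-02  5.000e-04 -9.999e-01] F [ 0.1 -0.4 -0.3] M [ 0.06  0.01 -0.  ] w 82.6
shift cm [  7.62 -19.94  17.84] turn deg -0.07 R
 [[ 0.017 -0.196  0.98 ]
 [ 0.001  0.981  0.196]
 [-1.    -0.003  0.016]]
```

View pics/c37.png

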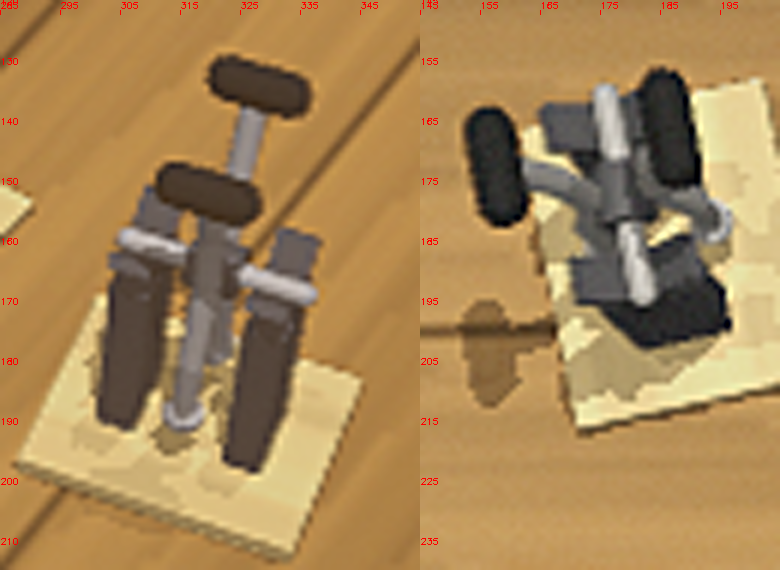

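View pics/c38.png

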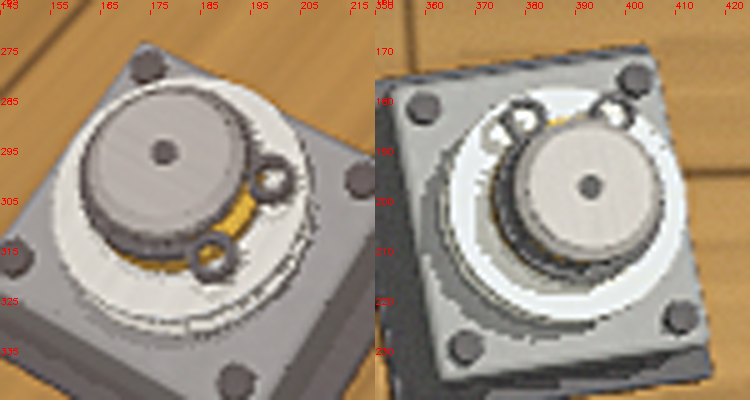

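View pics/t28.png

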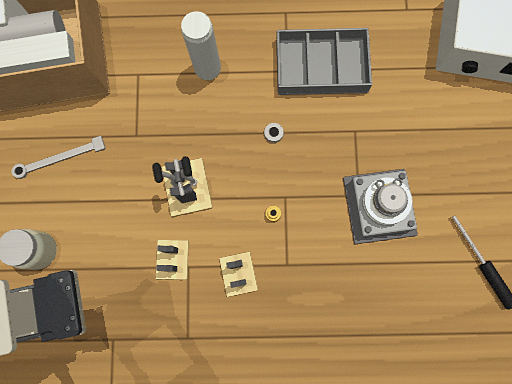

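```bash
python3 -c "
from h import *
S=Cam('s28');T=Cam('t28')
f=lambda u,v,x,y,s=5:((u+.5)/s-.5+x,(v+.5)/s-.5+y)
for a,b in ((f(272,180,145,265),f(150,118,350,160)),(f(212,258,145,265),f(237,111,350,160)),(f(163,152,145,265),f(590-375,186,350,160))):
    print(tri(S,a,T,b)[0].round(1),S.on(a,86.3).round(1),T.on(b,86.3).round(1))
cv2.imwrite('pics/c39.png',np.hstack([cv2.resize(S.f[278:324,154:206],None,fx=8,fy=8,interpolation=cv2.INTER_CUBIC)[:360],cv2.resize(T.f[175:220,368:415],None,fx=8,fy=8,interpolation=cv2.INTER_CUBIC)]))"
```

```text
[ 538.3 -180.2   82.7] [ 539.3 -181.5   86.3] [ 537.9 -178.9   86.3]
[ 539.8 -210.9   83. ] [ 540.3 -212.4   86.3] [ 539.8 -209.3   86.3]
[ 510.6 -196.8  100.1] [ 504.1 -194.2   86.3] [ 513.4 -199.8   86.3]
```

View pics/c39.png

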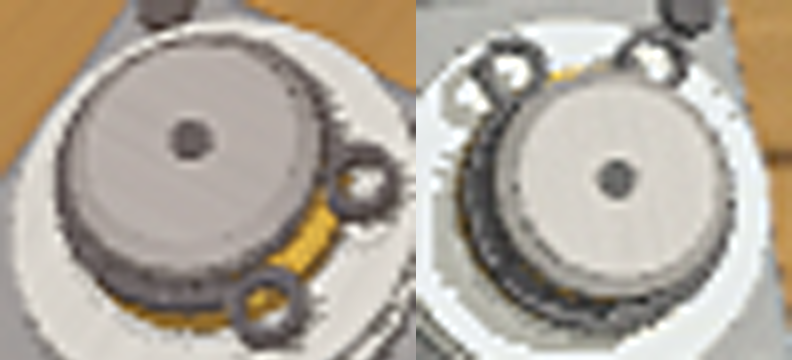

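Everything checks: the eyes are at equal height and 31 mm apart, the ring is centred and below the collar, the pliers are back where they stood, and the bearing and nut are unmoved. Handing in.

```bash
python3 -c "
from h import *
print(bot.close_job()); print(bot.get_obs()['time'])"
```

```text
the job is handed in; nothing more can be done
None
the job is handed in; nothing more can be done
```

The snap ring is seated in the shaft's groove, the pliers hang upright in their rack notches again, and I handed the job in at about 29 s of the 58 s allowed.

**What I did**
- **First grip:** I gripped the pliers about 2 mm off in y, because the top camera is biased that way. They hung about 2° tilted. I saw this before touching the ring, set the pliers back in the rack and regripped them straight.
- **Fitting:** The pins went into the eyes with no felt force. I spread the ring to 41.6 mm over the bars, drew it 3.6 mm along −x, and lowered it until it touched the shim.
- **Contact:** Contact rose smoothly to a reading of about 6 N, which is about 8 N net of the pliers' weight. That is above the 5 N that seats the ring and below the 10 N limit. The shim top came out at about 84 mm above the bench.
- **Closing:** I let the ring close at 57 mm over the bars. I widened that to 59 mm before the pins were fully out, because the first lift looked slightly tight. They then came out without drag.

**Last checks**
- **Ring:** The eyes are 31 mm apart and level with each other, and the ring is centred on the shaft below the collar. Its back is partly hidden by the collar in both views, so I could not see it fully all round.
- **Camera disagreement:** The two cameras differ by about 2–3 mm in y. They put the eyes at z ≈ 83 mm, or about 85 mm after correcting by the shaft's known height. The 86.3 mm expected from the contact height is about 1 mm higher, within the camera error.
- **Pliers and bench:** The pliers look the same in the rack as at the start. The bearing, hub nut and other things look unmoved.

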